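# Knock the gear cover clean and hold it over its screw holes

### The arm

A 7-joint arm with a two-finger parallel gripper is mounted at the origin on a cart in front of the work surface, level with it; the furniture and walls round the work are solid. World frame = base frame: x ahead of the robot, y to its left, z up, the work surface at z = 0. Lengths are in m, angles in rad, forces in N, time in s.
With the tool pointing down it reaches from about 0.425 to 0.925 m from the base axis. Payload 6.8 kg.
Tool frame: the origin (TCP) lies at the centre of the arm's flange, where the gripper is bolted on; the fingertips stand 173 mm ahead of it and the grasp point (between the pads) lies 155 mm ahead of it (r.hold_point_z is the distance from the TCP to the grasp point, in m); z points along the fingers, x is the direction in which the jaws open and shut, and the axes are right-handed (so a half turn about z gives the same grasp; the last joint's range is limited). The gripper opens to 85 mm and grips with 20 to 120 N. Pads are 22 mm wide; open, the fingers measure 114 mm over their backs; the gripper's body (76 mm by 85 mm) begins 54 mm behind the grasp point. The pads swing forward as they close: fully open they stand 13 mm farther back than shut.
Start: joints at [1.099, 0.477, 0.022, 1.555, -0.011, 1.109, -0.083], TCP at [0.24, -0.631, 0.405] pointing down, gripper open.
Joint ranges: [-2.96, 2.96], [-0.34, 2.1], [-1.41, 1.46], [0.24, 2.44], [-1.37, 4.51], [0.17, 1.92], [-2.96, 2.96]. Speed limits (rad/s): [2.39, 2.39, 3.14, 3.14, 3.14, 3.14, 3.14].

### API

Orientations are given as a rotation vector (axis times angle).
In Python, from bench import r gives the robot as it stands.
- The arm moves only by the tool apply_moves, never from a script. Its arguments are lists of equal length, an entry for each row: "dp": the shift along the tool's x, y, z scaled (see below), a list of three; "twist": the turn, a rotation vector about the tool's x, y, z scaled (see below), a list of three; "jaw": the closure in counts, from 0 (fully open) to 255 (shut). In form: {"dp": [[x, y, z], ...], "twist": [[rx, ry, rz], ...], "jaw": [jaw, ...]}. A call has 1 to 20 rows; each row shifts and turns the pose as measured when the row begins, along the tool's axes as they then stand; what a row does not reach is not made up. The controller multiplies each number of a shift by 12 cm and each number of a turn by 120 degrees. A row lasts 1/10 s, in which the tool goes at most 50 mm and 8.59 degrees, less where a joint would pass 70% of its speed; a pose out of reach is approached as far as the arm can. A call with a number of a shift or a turn outside -1 to 1 is refused whole. A call with a gripper value outside its range is refused whole. The fingers move at their own pace and stop on an object; "grip_force" is the grip in N (left out, the last holds). Time passes only in rows, so rows that do not move let the fingers close. It gives the time, the measured TCP pose, the force and the opening at its end, in the units of the state.
- r.get_obs(): the state, without advancing time (a new reading comes with each control period).
- r.grab_frame(name): name is "scene" or "top" or "wrist"; returns a dict with "color" (480x640x3 uint8, red, green, blue), "z_map" (480x640 float32, m along the optical axis (not along the pixel's ray), 0 where there is no reading), "intrinsics" (3x3 intrinsics, pixels), "R" (3x3) and "t" (3): a world point X has camera coordinates R X + t; the wrist camera has in their place "hand_eye" (4x4, takes a point from camera to tool coordinates, whose origin is the TCP and whose axes are the tool frame's). Camera axes: x right, y down, z forward; pixel columns grow to the right and rows downward; lengths in m; the calibration is good to about 2 mm. The wrist camera is an equidistant fisheye: a pixel r from the principal point sees the ray r / f radians off the axis. A picture is of the moment at which its call begins: read the wrist's pose just before it.
- r.hand_in(): hands the job in, once; it reports no verdict.
The state is a dict: "clock": time; "joints": joint angles; "qvel": joint speeds; "tau": joint torques, N m; "tcp_pos": TCP position; "orientation": TCP orientation; "contact_force": force on the tool from outside, world axes, zero at the start; "moment": the same for the moment, N m; "grip_width": finger opening in m.
Only numpy, scipy, OpenCV 4.12 (cv2) and the standard library are available. Lean on these libraries where they do the work, as an engineer would, in place of code of your own. Each camera call takes 0.05 s, during which the arm holds its last target.

### The job

The steel cover of the dough roller's gear housing is floury: carry it by its grip bar and push the middle of its one-hole end squarely against the sprung knock bar so that the bar visibly gives way, then turn the cover and push one of its long sides squarely against the bar in the same way. Then hold the cover level over the open housing, about 15 mm clear of it and not touching it, with all three holes lined up over the three threaded holes, and finish like that, still holding it, so that the screws can be started. Leave the flour jar, spice jar and pepper mill where they stand.

Things in the scene. Friction and masses are not known exactly. Their poses are not given: they have to be found in the camera images.
- cover: Steel plate 130 (x) x 90 (y) x 5 mm, about 0.25 kg, flat on the table. Three 10 mm holes: one mid-way on the +x end (the one-hole end), two at the corners of the -x end. A black grip bar stands on two studs over its middle: 60 mm long (x), 14 wide (y), 22 high, 23 to 45 mm above the underside. Origin: centre of the underside; z up.
- cover_grip (a point): Centre of the cover's grip bar, 34 mm above the cover's underside, same axes as the cover; pinch the bar across its y.
- one_hole_end (a point): Middle of the edge of the cover's one-hole end: 65 mm along the cover's +x, half way up its thickness.
- hole0 (a point): Centre, on the underside, of the cover's single hole: (52, 0, 0) mm in the cover's frame.
- hole1 (a point): The same for the corner hole at (-52, 32, 0) mm in the cover's frame.
- hole2 (a point): The same for the corner hole at (-52, -32, 0) mm in the cover's frame.
- housing: Open grey gear housing with an aluminium top flange, bolted down, 134 (its x) x 94 (its y) x 60 mm high, a gear visible inside its rectangular opening; a stub shaft sticks out of the middle of its +y side. Origin: centre of the underside. Its place and yaw vary.
- thread0 (a point): Mouth of the housing's single 7 mm threaded hole, on the flange's top face (60 mm above the table): (52, 0, 60) mm in the housing's frame. hole0 belongs over it.
- thread1 (a point): The same at (-52, 32, 60) mm in the housing's frame; hole1 belongs over it.
- thread2 (a point): The same at (-52, -32, 60) mm in the housing's frame; hole2 belongs over it.
- knock_bar (a joint): How far the knock bar is pushed in, m: 0 at rest, 0.015 at its stop. Springs carry it: about 1.5 N starts it moving, 2.5 N at 4 mm, 4 N at 10 mm; it springs back by itself. It moves along +x of point bar_face.
- bar_face (a point): Centre of the knock bar's upright black rubber face, 160 wide (y) x 40 mm high (z), 80 mm above the table; moves with the bar. x points into the face, the way to push; z up. Behind it is a fixed steel stand: base plate 200 mm wide, 8 mm thick, reaching 5 mm in front of the face; posts 67 mm behind the face, 98 mm high. Place and yaw vary.
- white_crock: Big fixed white stoneware crock with a wooden lid, in the middle at the back, always in the same place: about 260 mm across at the belly, over 300 mm high. Origin: centre of its underside. Carry things past on the robot's side of it.
- flour_jar: Glass jar with yellow lid, 65 mm across, 120 mm high, to the left; origin: centre of its underside. Leave it alone.
- spice_a: Spice jar with black cap, 45 mm across, 105 mm high, beyond the flour jar at the left; origin: centre of its underside. Leave it alone.
- pepper_mill: Turned wooden pepper mill, 58 mm across, 170 mm high, at the right; origin: centre of its underside. Leave it alone.

How it is judged:
By the outcome, as a careful person would: the job done as asked, in the order asked, and still so for the second after the job is handed in, while the arm keeps its last pose, push and grip.
It also fails if it takes over 53 s, if anything falls off the work surface, if the arm or the gripper's body presses on something with over 40 N, if the wrist force passes 120 N, or if a joint passes its speed limit or range.

## Working session

There is one attempt and no reset: what is moved stays moved. The work goes in short steps, Python scripts to look and compute and a tool call to move; the robot and the scene stay as the last step left them, time stands still between calls to the robot, and variables do not carry over. Pictures are saved under pics/ and viewed, and the job is handed in when it is done.

Besides the shell and the picture viewer there is one more tool, called after "Request:" as name(argument=value, ...), one argument or row to a line, values as JSON. apply_moves: Moves the arm, as the interface text tells. Shifts and turns lie within -1 to 1; 1 stands for 12 cm of shift or 120 degrees of turn. Its arguments: {"type":"object","properties":{"dp":{"type":"array"},"twist":{"type":"array"},"jaw":{"type":"array"},"grip_force":{"type":"number"}},"required":["dp","twist","jaw"]}

```bash
ls; mkdir -p pics; python3 - <<'E'
from bench import r
import cv2,numpy as np
o=r.get_obs();print(o)
for n in("scene","top","wrist"):
    f=r.grab_frame(n);np.savez(f"pics/{n}0.npz",**f)
    cv2.imwrite(f"pics/{n}0.png",f["color"][:,:,::-1])
    print(n,f["intrinsics"],f.get("R"),f.get("t"),f.get("hand_eye"))
E
```

```text
pics
{'clock': 0.0, 'joints': array([ 1.09892585,  0.47779548,  0.02236183,  1.55644666, -0.011473  ,
        1.10929914, -0.08308681]), 'qvel': array([-1.54550142e-05,  1.04993807e-03, -7.32303177e-04, -4.48017955e-04,
       -5.27875584e-04, -6.14806276e-04, -1.01554443e-03]), 'tau': array([ 2.74934964e-04, -5.96454370e+01,  1.60799671e+00, -2.81197768e+01,
        1.24534144e-02,  9.35180200e-03,  1.70994559e-05]), 'tcp_pos': array([ 0.24006125, -0.63057546,  0.40373099]), 'orientation': array([-2.58591227e+00,  1.78243385e+00,  2.49420254e-03]), 'contact_force': array([-0.04458837,  0.43801805,  0.65012466]), 'moment': array([0.00883191, 0.02953065, 0.01051213]), 'grip_width': 0.08527921303993108}
scene [[580.57822783   0.         317.62121369]
 [  0.         580.57822783 235.64878582]
 [  0.           0.           1.        ]] [[-0.76036113 -0.64948941  0.00380294]
 [-0.38643813  0.44768385 -0.80637754]
 [ 0.52203116 -0.61460774 -0.59138887]] [0.48253253 0.2332509  1.38286527] None
top [[503.35428292   0.         320.75458008]
 [  0.         503.35428292 245.51380995]
 [  0.           0.           1.        ]] [[-0.0097328  -0.99965649 -0.02433467]
 [-0.99782128  0.01129724 -0.06500053]
 [ 0.06525312  0.02364902 -0.99758847]] [0.08125146 0.57469992 1.13524589] None
wrist [[371.64829954   0.         319.66175616]
 [  0.         371.64829954 230.90311883]
 [  0.           0.           1.        ]] None None [[ 9.99999392e-01 -2.54223570e-04 -1.07336317e-03  1.40444253e-03]
 [ 5.50742445e-04  9.58182847e-01  2.86156127e-01 -7.25119551e-02]
 [ 9.55730542e-04 -2.86156544e-01  9.58182404e-01  3.11371909e-02]
 [ 0.00000000e+00  0.00000000e+00  0.00000000e+00  1.00000000e+00]]
```

View pics/scene0.png

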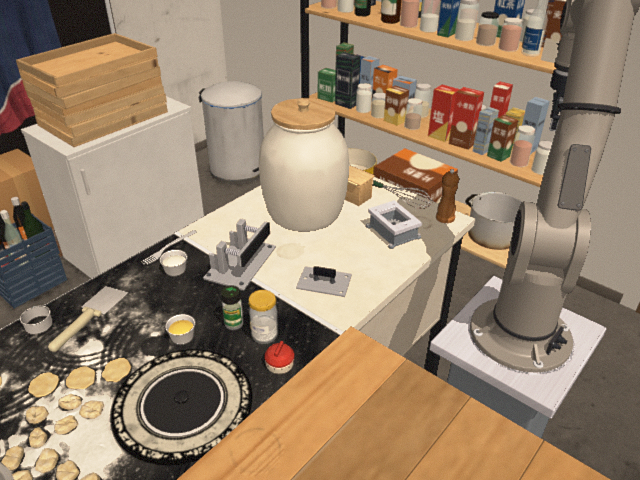

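View pics/top0.png

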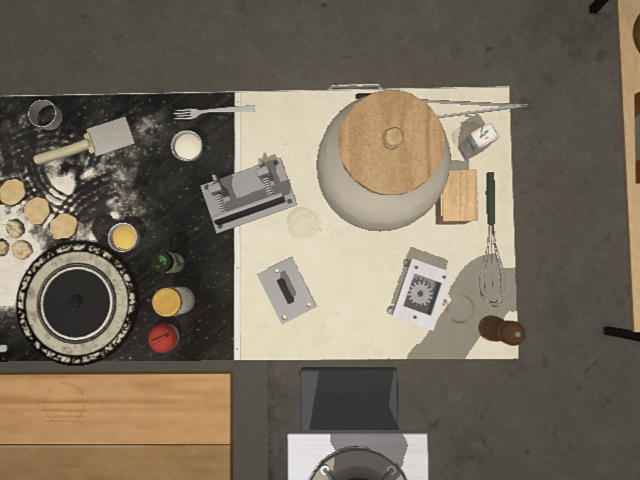

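View pics/wrist0.png

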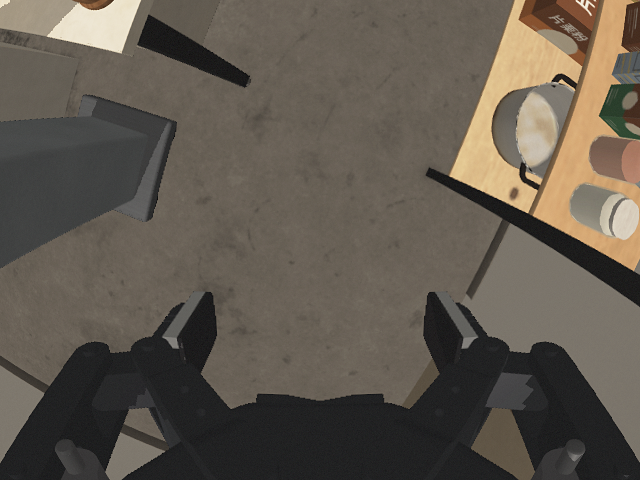

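The scene camera shows everything. In the top view the cover is near (287,290), the housing near (420,292) and the knock bar stand near (250,195), with the black face on its lower side. I'll enlarge the top view.

```bash
python3 - <<'E'
import cv2,numpy as np
f=np.load("pics/top0.npz");c=f["color"][:,:,::-1]
def crop(x0,y0,x1,y1,s,n):
    cv2.imwrite(n,cv2.resize(c[y0:y1,x0:x1],None,fx=s,fy=s,interpolation=cv2.INTER_CUBIC))
crop(245,245,335,335,6,"pics/c1.png")
crop(375,235,465,335,6,"pics/c2.png")
crop(190,145,310,240,6,"pics/c3.png")
E
```

```text
(no output)
```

View pics/c1.png

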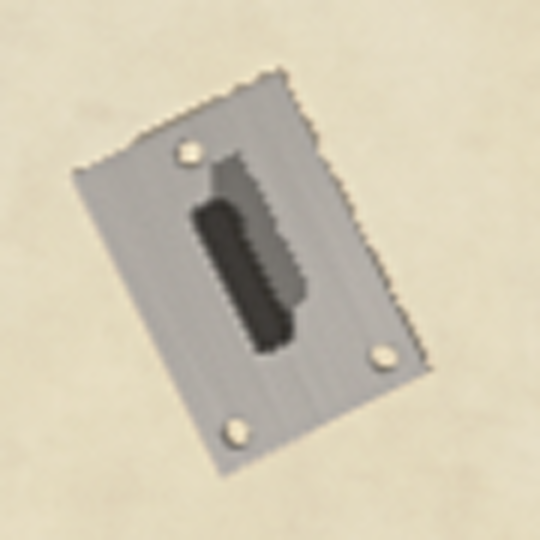

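View pics/c2.png

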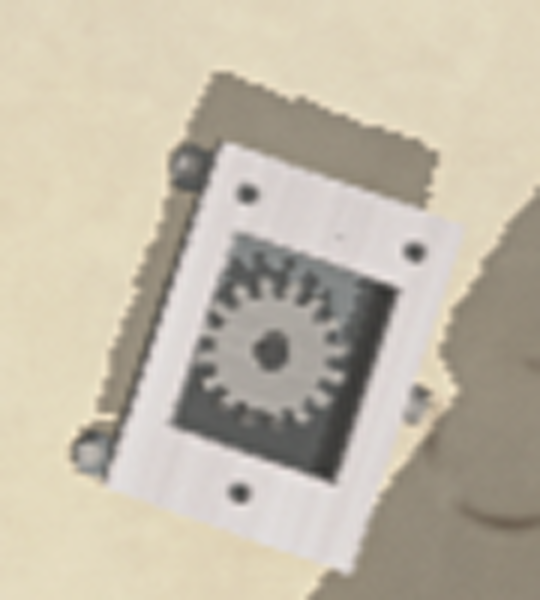

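View pics/c3.png

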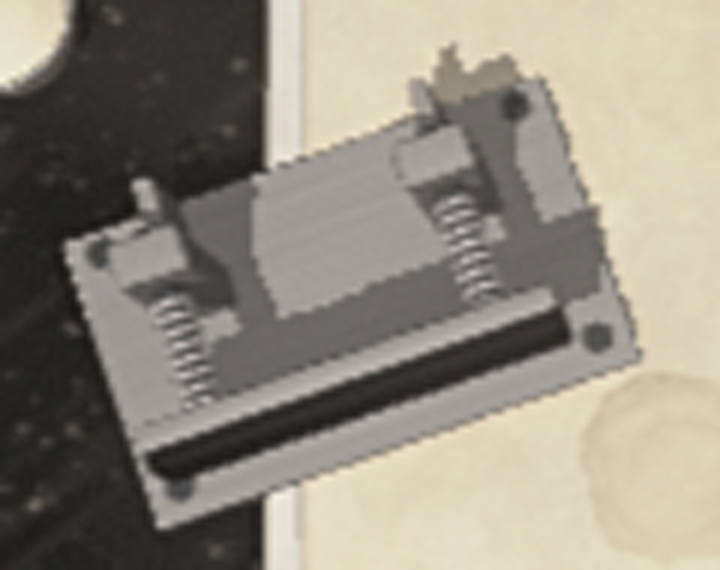

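```bash
cat > h.py <<'E'
import numpy as np,cv2
from scipy.spatial.transform import Rotation as Ro
def back(f,u,v,z):
    K,R,t=f["intrinsics"],f["R"],f["t"]
    d=R.T@np.array([(u-K[0,2])/K[0,0],(v-K[1,2])/K[1,1],1]);c=-R.T@t
    return c+d*(z-c[2])/d[2]
def fit(P,Q): # 2D rigid Q=R P + t
    P=np.array(P);Q=np.array(Q)[:,:2];a=P-P.mean(0);b=Q-Q.mean(0)
    th=np.arctan2((a[:,0]*b[:,1]-a[:,1]*b[:,0]).sum(),(a*b).sum())
    R=np.array([[np.cos(th),-np.sin(th)],[np.sin(th),np.cos(th)]])
    t=Q.mean(0)-R@P.mean(0)
    return t,th,(P@R.T+t-Q)
E
python3 - <<'E'
from h import *
f=dict(np.load("pics/top0.npz"))
def b(o,p,z):return back(f,(p[0]+.5)/6-.5+o[0],(p[1]+.5)/6-.5+o[1],z)
H=[[.052,0],[-.052,.032],[-.052,-.032]]
C=[b((245,245),p,.005) for p in[(189,152),(236,432),(384,357)]]
print("cover",fit(H,C))
C=[b((375,235),p,.06) for p in[(240,492),(415,251),(248,193)]]
print("housing",fit(H,C))
A=b((190,145),(160,530),.008);B=b((190,145),(640,355),.008);A2=b((190,145),(65,243),.008);
print(A,B,A2,np.linalg.norm(A-B),np.arctan2(*(A-B)[1::-1]))
for p,q in[((150,460),(570,325)),((165,480),(570,345))]:
  A=b((190,145),p,.1);B=b((190,145),q,.1);print(A,B,np.linalg.norm(A-B),np.arctan2(*(A-B)[1::-1]))
# depth cloud
K=f["intrinsics"];z=f["z_map"];v,u=np.mgrid[:480,:640]
X=np.stack([(u-K[0,2])/K[0,0]*z,(v-K[1,2])/K[1,1]*z,z],-1)
W=(X-f["t"])@f["R"]
np.save("pics/W.npy",W)
for n,(uu,vv) in dict(cover=(270,270),flange=(408,265),table=(330,330),bar=(250,210),flourlid=(170,301),mill=(512,331)).items():print(n,W[vv,uu])
m=(abs(W[...,2]-.1)<.01)&(u>190)&(u<310)&(v>145)&(v<240)
P=W[m];print(len(P));print(P[np.argsort(P[:,1])][::12].round(3))
E
```

```text
cover (array([0.47401856, 0.156649  ]), np.float64(0.45885601631638007), array([[-2.52175146e-04, -1.41896831e-04],
       [ 4.83851266e-05,  1.71275059e-04],
       [ 2.03790019e-04, -2.93782279e-05]]))
housing (array([ 0.46393599, -0.14695336]), np.float64(2.7941914307294855), array([[ 2.67945511e-05, -1.86786327e-05],
       [-7.31277445e-06,  6.64296688e-05],
       [-1.94817767e-05, -4.77510360e-05]]))
[0.60850451 0.31909313 0.008     ] [0.6745786  0.13170922 0.008     ] [0.72178713 0.35692996 0.008     ] 0.19869201564524777 1.9097974712137207
[0.62519143 0.30135749 0.1       ] [0.67196494 0.15014608 0.1       ] 0.1582802891572954 1.8707862953785743
[0.61791447 0.29592122 0.1       ] [0.66473786 0.15018261 0.1       ] 0.15307570677986845 1.8816629746214262
cover [0.52085257 0.19405743 0.00441101]
flange [ 0.52911395 -0.12532201  0.00578821]
table [ 0.38099488  0.05624315 -0.00222093]
bar [0.64943473 0.22586212 0.09376992]
flourlid [0.45607656 0.38969121 0.12049886]
mill [ 0.39251452 -0.30549999  0.15643952]
851
[[0.674 0.154 0.097]
 [0.672 0.158 0.099]
 [0.677 0.16  0.096]
 [0.6
[... 723 characters left out ...]
0.095]
 [0.658 0.238 0.098]
 [0.654 0.241 0.097]
 [0.651 0.243 0.096]
 [0.644 0.246 0.102]
 [0.656 0.249 0.098]
 [0.654 0.252 0.096]
 [0.637 0.255 0.091]
 [0.641 0.258 0.098]
 [0.637 0.26  0.096]
 [0.652 0.262 0.096]
 [0.647 0.266 0.097]
 [0.643 0.269 0.096]
 [0.632 0.271 0.096]
 [0.634 0.275 0.1  ]
 [0.632 0.277 0.098]
 [0.63  0.28  0.096]
 [0.628 0.283 0.101]
 [0.628 0.286 0.098]
 [0.628 0.288 0.097]
 [0.626 0.291 0.094]
 [0.628 0.292 0.098]
 [0.63  0.294 0.099]
 [0.626 0.295 0.095]
 [0.704 0.297 0.097]
 [0.712 0.298 0.092]
 [0.696 0.299 0.097]
 [0.702 0.301 0.099]
 [0.694 0.302 0.094]
 [0.635 0.304 0.095]
 [0.635 0.306 0.096]
 [0.7   0.308 0.096]
 [0.705 0.311 0.094]
 [0.694 0.314 0.098]]
```

```bash
cat >> h.py <<'E'
def plan(o,pos,toolyaw=None,maxstep=.045,n=None):
    """target TCP pos, tool pointing down with tool-x yaw; prints dp/twist per row"""
    p=o["tcp_pos"];R0=Ro.from_rotvec(o["orientation"])
    if toolyaw is None:
        x=R0.as_matrix()[:,0];toolyaw=np.arctan2(x[1],x[0])
    c,s=np.cos(toolyaw),np.sin(toolyaw)
    R1=Ro.from_matrix(np.array([[c,s,0],[s,-c,0],[0,0,-1]]))
    rv=(R0.inv()*R1).as_rotvec()
    d=np.array(pos)-p
    if n is None:n=int(max(1,np.ceil(np.linalg.norm(d)/maxstep),np.ceil(np.degrees(np.linalg.norm(rv))/8)))
    tw=rv/n/np.radians(120)
    print("n",n,"d",d.round(4),"rot deg",np.degrees(rv).round(2),"twist/row",tw.round(4).tolist())
    out=[]
    for i in range(n):
        R=R0*Ro.from_rotvec(rv*i/n)
        out.append((R.inv().apply(d/n)/.12).round(3).tolist())
    if np.linalg.norm(rv)<.1: print("dp each",out[0])
    else: print(out)
def st(o):
    M=Ro.from_rotvec(o["orientation"]).as_matrix()
    print("t",round(o["clock"],2),"p",o["tcp_pos"].round(4),"yawx",np.arctan2(M[1,0],M[0,0]).round(4),"tiltz",M[:2,2].round(4),"q",o["joints"].round(2),"F",o["contact_force"].round(2),"w",round(o["grip_width"],4))
E
python3 - <<'E'
from h import *
from bench import r
o=r.get_obs();st(o);plan(o,(.45,-.35,.40))
W=np.load("pics/W.npy")
f=dict(np.load("pics/top0.npz"));print(-f["R"].T@f["t"])
v,u=np.mgrid[:480,:640]
m=(W[...,2]>.2)&(u>300)&(u<460);P=W[m];print("crock",P.min(0),P.max(0))
for n,b in dict(flour=(145,280,200,325),spice=(150,250,190,275),mill=(475,310,530,350)).items():
  m=(u>b[0])&(u<b[2])&(v>b[1])&(v<b[3])&(W[...,2]>.08);print(n,W[m].min(0),W[m].max(0))
c=f["color"][:,:,::-1]
cv2.imwrite("pics/c4.png",cv2.resize(c[180:235,200:305],None,fx=7,fy=7,interpolation=cv2.INTER_CUBIC))
E
```

```text
t 0.15 p [ 0.2401 -0.6306  0.404 ] yawx -1.207 tiltz [-0.0006  0.0013] q [ 1.1   0.48  0.02  1.56 -0.01  1.11 -0.08] F [-0.5  -0.29 -0.16] w 0.0858
n 8 d [ 0.2099  0.2806 -0.004 ] rot deg [0.01 0.08 0.  ] twist/row [0.0, 0.0001, 0.0]
dp each [-0.195, -0.308, 0.004]
[0.50016028 0.04788358 1.17184123]
crock [ 0.50016028 -0.17846822  0.20016533] [0.84661788 0.07678907 1.17184123]
flour [0.42405798 0.04788358 0.0801101 ] [0.50016028 0.42889521 1.17184123]
spice [0.50016028 0.04788358 0.08083546] [0.5629487  0.43825929 1.17184123]
mill [ 0.36290447 -0.33549258  0.08000138] [0.50016028 0.04788358 1.17184123]
```

View pics/c4.png

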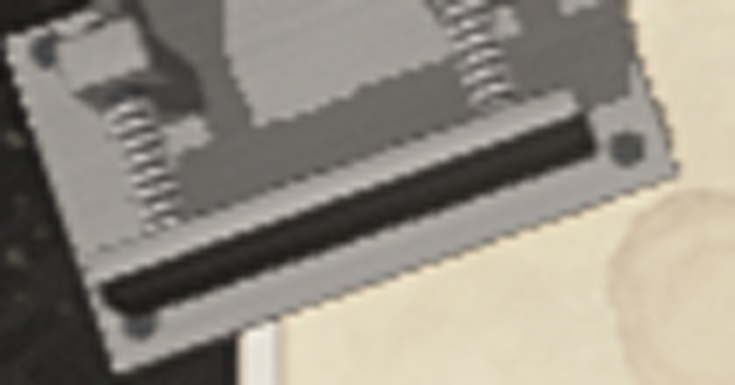

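The enlarged bar shows the rubber face's lower edge running from about (128,314) to (594,152), the plate front edge from (118,372) to (678,172), and the bolts at (138,325), (627,150) and (45,50).

```bash
python3 - <<'E'
from h import *
f=dict(np.load("pics/top0.npz"))
def b(p,z):return back(f,(p[0]+.5)/7-.5+200,(p[1]+.5)/7-.5+180,z)
for p,q,z in[((128,314),(594,152),.06),((118,372),(678,172),.008),((138,325),(627,150),.008),((104,288),(582,117),.1),((90,278),(570,92),.1)]:
  A,B=b(p,z),b(q,z);print(A[:2],B[:2],(A+B)[:2]/2,np.linalg.norm(A-B),np.arctan2(*(A-B)[1::-1])-np.pi/2)
E
```

```text
[0.62263456 0.30344319] [0.67267767 0.15433718] [0.64765612 0.22889019] 0.1572797339632199 0.32380799566639773
[0.60897358 0.31867605] [0.67364955 0.13129809] [0.64131157 0.22498707] 0.19822583791485665 0.33235936363931184
[0.6246334  0.31202873] [0.68126985 0.14828382] [0.65295162 0.23015627] 0.17326304607642434 0.33300169022755277
[0.626355   0.30169712] [0.67736718 0.15414963] [0.65186109 0.22792337] 0.15611696014987506 0.33286934187743444
[0.62950203 0.30603937] [0.68517461 0.15781151] [0.65733832 0.23192544] 0.15833804226406023 0.3592859602754963
```

Request:
apply_moves(
  dp=[
    [-0.195,-0.308,0],
    [-0.195,-0.308,0],
    [-0.195,-0.308,0],
    [-0.195,-0.308,0],
    [-0.195,-0.308,0],
    [-0.195,-0.308,0],
    [-0.195,-0.308,0],
    [-0.195,-0.308,0],
  ],
  twist=[
    [0,0,0],
    [0,0,0],
    [0,0,0],
    [0,0,0],
    [0,0,0],
    [0,0,0],
    [0,0,0],
    [0,0,0],
  ],
  jaw=[0,0,0,0,0,0,0,0],
)

```text
clock: 0.95
tcp_pos: [0.4512, -0.3474, 0.4003]
orientation: [2.57, -1.801, -0.009]
contact_force: [0.4, -1.0, -0.3]
grip_width: 0.0853
```

```bash
python3 - <<'E'
from h import *
from bench import r
o=r.get_obs();st(o);plan(o,(.45,-.147,.38))
E
```

```text
t 0.95 p [ 0.4512 -0.3474  0.4003] yawx -1.2225 tiltz [-0.0065  0.0002] q [ 0.63  0.31 -0.1   1.81  0.04  1.03 -0.71] F [ 0.42 -1.04 -0.3 ] w 0.0853
n 5 d [-0.0012  0.2004 -0.0203] rot deg [0.35 0.14 0.  ] twist/row [0.0006, 0.0002, 0.0]
dp each [-0.314, -0.112, 0.034]
```

Request:
apply_moves(
  dp=[
    [-0.314,-0.112,0.034],
    [-0.314,-0.112,0.034],
    [-0.314,-0.112,0.034],
    [-0.314,-0.112,0.034],
    [-0.314,-0.112,0.034],
    [0,0,0],
    [0,0,0],
  ],
  twist=[
    [0.0006,0.0002,0],
    [0.0006,0.0002,0],
    [0.0006,0.0002,0],
    [0.0006,0.0002,0],
    [0.0006,0.0002,0],
    [0,0,0],
    [0,0,0],
  ],
  jaw=[0,0,0,0,0,0,0],
)

```text
clock: 1.65
tcp_pos: [0.4522, -0.132, 0.3787]
orientation: [-2.583, 1.783, -0.001]
contact_force: [-0.1, -0.3, 0.3]
grip_width: 0.0854
```

```bash
cat >> h.py <<'E'
def wray(f,o,u,v,z):
    K=f["intrinsics"];x=np.array([u-K[0,2],v-K[1,2]]);rr=np.linalg.norm(x);th=rr/K[0,0]
    d=np.r_[np.sin(th)*x/max(rr,1e-9),np.cos(th)]
    H=f["hand_eye"];M=Ro.from_rotvec(o["orientation"]).as_matrix()
    D=M@H[:3,:3]@d;c=o["tcp_pos"]+M@H[:3,3]
    return c+D*(z-c[2])/D[2]
def wproj(f,o,X):
    K=f["intrinsics"];H=f["hand_eye"];M=Ro.from_rotvec(o["orientation"]).as_matrix()
    c=H[:3,:3].T@(M.T@(np.asarray(X)-o["tcp_pos"])-H[:3,3])
    rr=np.linalg.norm(c[:2]);th=np.arctan2(rr,c[2])
    return K[:2,2]+c[:2]/rr*th*K[0,0]
def snap(r,n,cam="wrist"):
    o=r.get_obs();f=r.grab_frame(cam);np.savez(f"pics/{n}.npz",pos=o["tcp_pos"],ori=o["orientation"],**f)
    cv2.imwrite(f"pics/{n}.png",f["color"][:,:,::-1]);return o,f
def load(n):
    f=dict(np.load(f"pics/{n}.npz"));return dict(tcp_pos=f["pos"],orientation=f["ori"]),f
def crop(f,x0,y0,x1,y1,s,n):
    cv2.imwrite("pics/"+n,cv2.resize(f["color"][y0:y1,x0:x1,::-1],None,fx=s,fy=s,interpolation=cv2.INTER_CUBIC))
E
python3 - <<'E'
from h import *
from bench import r
o,f=snap(r,"w1");st(o);
c,s=np.cos(2.794),np.sin(2.794)
for p in[(.052,0),(-.052,.032),(-.052,-.032)]:
  print(wproj(f,o,(.4639+c*p[0]-s*p[1],-.147+s*p[0]+c*p[1],.06)))
E
```

```text
t 1.65 p [ 0.4522 -0.132   0.3787] yawx -1.2081 tiltz [0.002  0.0021] q [ 0.36  0.18 -0.24  2.04  0.05  0.92 -1.11] F [-0.14 -0.32  0.3 ] w 0.0854
[299.79439353 255.60666476]
[414.19497414 186.92054461]
[354.95367032 132.92386783]
```

View pics/w1.png

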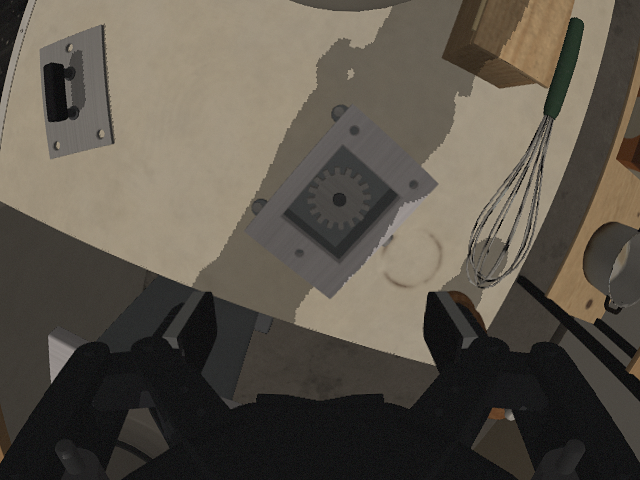

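```bash
python3 - <<'E'
from h import *
o,f=load("w1");crop(f,260,95,450,305,4,"c5.png")
o,f=load("w1");crop(f,30,15,130,165,4,"c6.png")
E
```

```text
(no output)
```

View pics/c5.png

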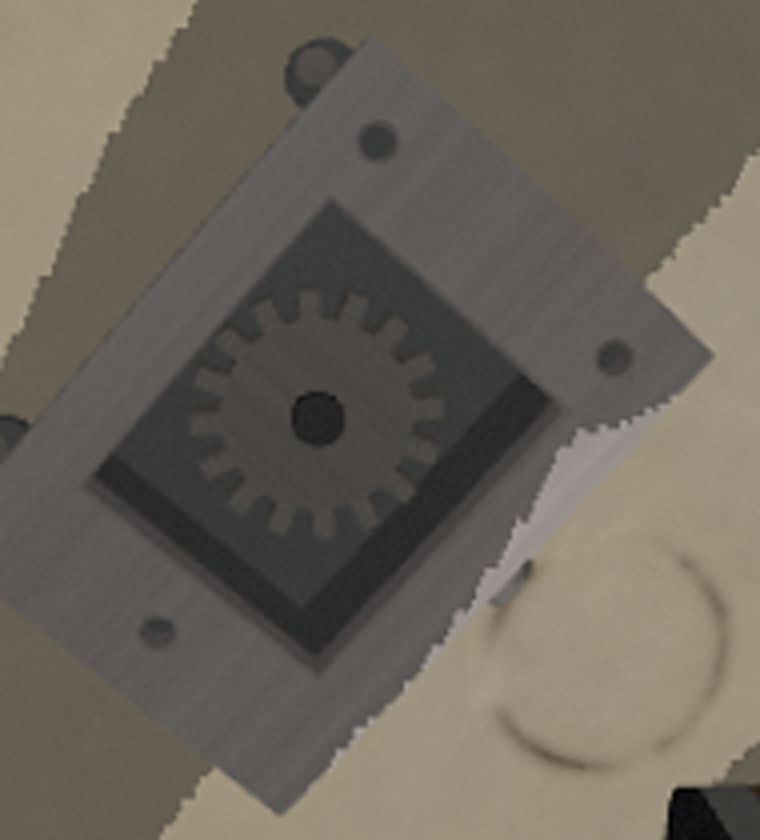

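View pics/c6.png

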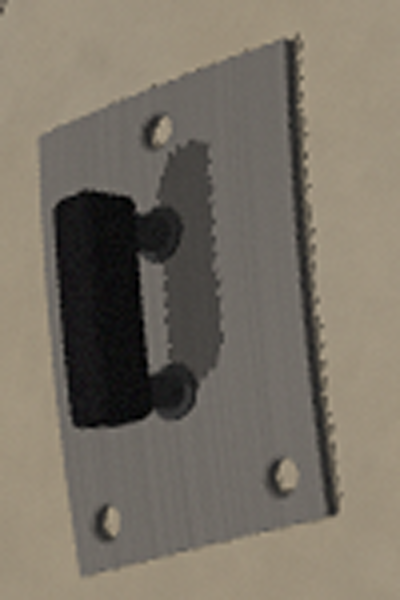

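```bash
python3 - <<'E'
from h import *
o,f=load("w1")
H=[[.052,0],[-.052,.032],[-.052,-.032]]
g=lambda p,a,b,z:wray(f,o,(p[0]+.5)/4-.5+a,(p[1]+.5)/4-.5+b,z)
print(fit(H,[g(p,260,95,.06) for p in[(158,631),(615,357),(378,141)]]))
print(fit(H,[g(p,30,15,.005) for p in[(160,131),(109,521),(285,476)]]))
from bench import r
o=r.get_obs();st(o);plan(o,(.474,.156,.30),-1.112)
E
```

```text
(array([ 0.46605642, -0.14546553]), np.float64(2.7931654835690054), array([[-3.03231660e-04,  9.95474817e-05],
       [ 1.05727080e-04, -1.28681091e-04],
       [ 1.97504580e-04,  2.91336095e-05]]))
(array([0.47561344, 0.15646722]), np.float64(0.45741192446065826), array([[ 4.54012902e-04,  1.81842346e-04],
       [-3.42590476e-04,  6.44232473e-06],
       [-1.11422426e-04, -1.88284671e-04]]))
t 1.7 p [ 0.4523 -0.1319  0.3787] yawx -1.2084 tiltz [0.0019 0.0027] q [ 0.37  0.18 -0.24  2.04  0.05  0.92 -1.11] F [-0.37  0.81 -0.74] w 0.0854
n 7 d [ 0.0217  0.2879 -0.0787] rot deg [-0.16  0.1  -5.52] twist/row [-0.0002, 0.0001, -0.0066]
dp each [-0.311, -0.145, 0.095]
```

Request:
apply_moves(
  dp=[
    [-0.311,-0.145,0.095],
    [-0.311,-0.145,0.095],
    [-0.311,-0.145,0.095],
    [-0.311,-0.145,0.095],
    [-0.311,-0.145,0.095],
    [-0.311,-0.145,0.095],
    [-0.311,-0.145,0.095],
    [0,0,0],
    [0,0,0],
  ],
  twist=[
    [0,0,-0.0066],
    [0,0,-0.0066],
    [0,0,-0.0066],
    [0,0,-0.0066],
    [0,0,-0.0066],
    [0,0,-0.0066],
    [0,0,-0.0066],
    [0,0,0],
    [0,0,0],
  ],
  jaw=[0,0,0,0,0,0,0,0,0],
)

```text
clock: 2.6
tcp_pos: [0.4715, 0.1533, 0.2969]
orientation: [-2.645, 1.687, -0.011]
contact_force: [0.3, -1.1, -0.1]
grip_width: 0.0853
```

```bash
python3 - <<'E'
from h import *
from bench import r
o,f=snap(r,"w2");st(o)
plan(o,(.4748,.1566,.19),-1.112)
for p in[(.052,0),(-.052,.032),(-.052,-.032)]:
  c,s=np.cos(.458),np.sin(.458)
  print(wproj(f,o,(.4748+c*p[0]-s*p[1],.1566+s*p[0]+c*p[1],.005)))
E
```

```text
t 2.6 p [0.4715 0.1533 0.2969] yawx -1.1353 tiltz [0.0082 0.0002] q [-0.11  0.35 -0.39  2.06  0.2   0.76 -1.76] F [ 0.34 -1.11 -0.12] w 0.0853
n 3 d [ 0.0033  0.0033 -0.1069] rot deg [-0.43 -0.19 -1.33] twist/row [-0.0012, -0.0005, -0.0037]
dp each [-0.005, -0.01, 0.297]
[312.75634943 148.9603779 ]
[275.26306752 286.77079117]
[357.89242309 285.0360115 ]
```

View pics/w2.png

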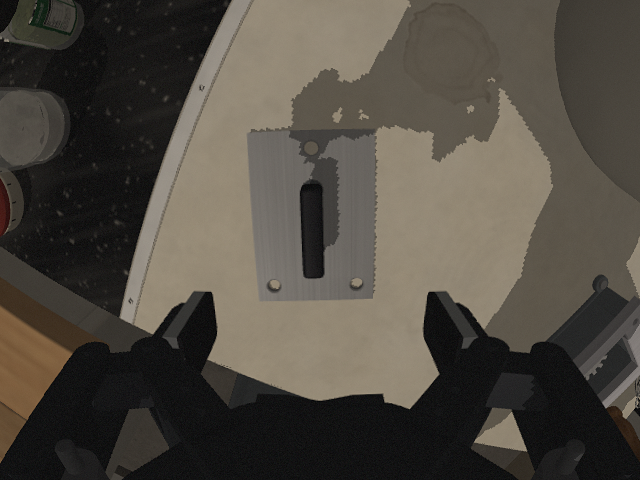

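The three holes appear at (311,148), (274,285) and (357,284), within about 1 px of where I predicted them. I'm descending to grasp.

Request:
apply_moves(
  dp=[
    [-0.005,-0.01,0.22],
    [-0.005,-0.01,0.22],
    [-0.005,-0.01,0.22],
    [0,0,0.12],
    [0,0,0],
  ],
  twist=[
    [-0.0012,-0.0005,-0.0037],
    [-0.0012,-0.0005,-0.0037],
    [-0.0012,-0.0005,-0.0037],
    [0,0,0],
    [0,0,0],
  ],
  jaw=[0,0,0,0,0],
)

```text
clock: 3.15
tcp_pos: [0.4793, 0.1468, 0.2029]
orientation: [-2.653, 1.679, -0.011]
contact_force: [-0.4, 0.6, 0.8]
grip_width: 0.0851
```

```bash
python3 - <<'E'
from h import *
from bench import r
o=r.get_obs();st(o)
plan(o,(.4748,.1566,.19),-1.112)
E
```

```text
t 3.15 p [0.4793 0.1468 0.2029] yawx -1.1284 tiltz [ 0.0068 -0.0027] q [-0.16  0.51 -0.33  2.1   0.31  0.57 -1.83] F [-0.39  0.61  0.81] w 0.0851
n 1 d [-0.0045  0.0098 -0.0129] rot deg [-0.28 -0.31 -0.94] twist/row [-0.0024, -0.0026, -0.0078]
dp each [-0.091, -0.001, 0.107]
```

Request:
apply_moves(
  dp=[
    [-0.05,0,0.03],
    [-0.045,0,0.03],
    [0,0,0.03],
  ],
  twist=[
    [-0.0012,-0.0013,-0.004],
    [-0.0012,-0.0013,-0.004],
    [0,0,0],
  ],
  jaw=[0,0,0],
)

```text
clock: 3.45
tcp_pos: [0.4757, 0.1553, 0.1937]
orientation: [-2.664, 1.662, -0.004]
contact_force: [-0.2, -0.1, 0.2]
grip_width: 0.0858
```

```bash
python3 - <<'E'
from h import *
from bench import r
o=r.get_obs();st(o)
plan(o,(.4748,.1566,.19),-1.112)
E
```

```text
t 3.45 p [0.4757 0.1553 0.1937] yawx -1.1156 tiltz [0.0029 0.0003] q [-0.18  0.53 -0.32  2.1   0.32  0.55 -1.85] F [-0.19 -0.08  0.15] w 0.0858
n 1 d [-0.0009  0.0013 -0.0037] rot deg [-0.16 -0.06 -0.21] twist/row [-0.0013, -0.0005, -0.0017]
dp each [-0.013, 0.002, 0.031]
```

Request:
apply_moves(
  dp=[
    [-0.013,0,0.031],
    [0,0,0],
    [0,0,0],
    [0,0,0],
    [0,0,0],
    [0,0,0],
    [0,0,0],
    [0,0,0],
    [0,0,0],
  ],
  twist=[
    [-0.0013,-0.0005,-0.0017],
    [0,0,0],
    [0,0,0],
    [0,0,0],
    [0,0,0],
    [0,0,0],
    [0,0,0],
    [0,0,0],
    [0,0,0],
  ],
  jaw=[0,120,255,255,255,255,255,255,255],
  grip_force=80,
)

```text
clock: 4.35
tcp_pos: [0.4754, 0.1574, 0.1911]
orientation: [-2.668, 1.656, -0.002]
contact_force: [-0.2, -0.5, 0.0]
grip_width: 0.0127
```

```bash
python3 - <<'E'
from h import *
from bench import r
o=r.get_obs();st(o)
plan(o,(o["tcp_pos"][0],o["tcp_pos"][1],.30),-1.112)
E
```

```text
t 4.35 p [0.4754 0.1574 0.1911] yawx -1.1111 tiltz [0.0022 0.0009] q [-0.18  0.54 -0.32  2.1   0.32  0.55 -1.85] F [-0.22 -0.55  0.03] w 0.0127
n 3 d [0.     0.     0.1089] rot deg [-0.13 -0.01  0.05] twist/row [-0.0004, -0.0, 0.0002]
dp each [0.0, -0.001, -0.302]
```

Request:
apply_moves(
  dp=[
    [0,0,-0.1],
    [0,0,-0.2],
    [0,0,-0.3],
    [0,0,0],
  ],
  twist=[
    [0,0,0],
    [0,0,0],
    [0,0,0],
    [0,0,0],
  ],
  jaw=[255,255,255,255],
)

```text
clock: 4.75
tcp_pos: [0.4743, 0.157, 0.2656]
orientation: [2.668, -1.655, -0.003]
contact_force: [0.8, 0.7, -2.4]
grip_width: 0.0124
```

```bash
python3 - <<'E'
from h import *
from bench import r
o=r.get_obs();st(o)
plan(o,(.5477,.1938,.2685),-1.239,n=4)
E
```

```text
t 4.75 p [0.4743 0.157  0.2656] yawx -1.1106 tiltz [-0.0025 -0.0008] q [-0.12  0.41 -0.39  2.07  0.23  0.71 -1.77] F [ 0.78  0.66 -2.41] w 0.0124
n 4 d [0.0734 0.0368 0.0029] rot deg [0.15 0.01 7.36] twist/row [0.0003, 0.0, 0.0153]
[[-0.001, -0.171, -0.006], [-0.006, -0.171, -0.006], [-0.012, -0.171, -0.006], [-0.017, -0.17, -0.006]]
```

The wrist force shows the 2.4 N weight of the cover, so it is held.

Request:
apply_moves(
  dp=[
    [-0.001,-0.171,-0.006],
    [-0.006,-0.171,-0.006],
    [-0.012,-0.171,-0.006],
    [-0.017,-0.17,-0.006],
    [0,0,0],
    [0,0,0],
  ],
  twist=[
    [0,0,0.0153],
    [0,0,0.0153],
    [0,0,0.0153],
    [0,0,0.0153],
    [0,0,0],
    [0,0,0],
  ],
  jaw=[255,255,255,255,255,255],
)

```text
clock: 5.35
tcp_pos: [0.5477, 0.1925, 0.2674]
orientation: [2.547, -1.827, -0.005]
contact_force: [0.3, 0.3, -1.7]
grip_width: 0.0126
```

```bash
python3 - <<'E'
from h import *
from bench import r
o,f=snap(r,"w3");st(o)
plan(o,(.5477,.1938,.2685),-1.239)
o2,f2=snap(r,"t3","top");crop(f2,190,145,310,245,6,"c7.png")
E
```

```text
t 5.35 p [0.5477 0.1925 0.2674] yawx -1.2448 tiltz [-0.0066 -0.0041] q [-0.19  0.51 -0.34  1.88  0.23  0.8  -1.89] F [ 0.34  0.27 -1.73] w 0.0126
n 1 d [0.     0.0013 0.0011] rot deg [ 0.43 -0.1  -0.33] twist/row [0.0036, -0.0009, -0.0028]
dp each [-0.011, -0.004, -0.009]
```

View pics/w3.png

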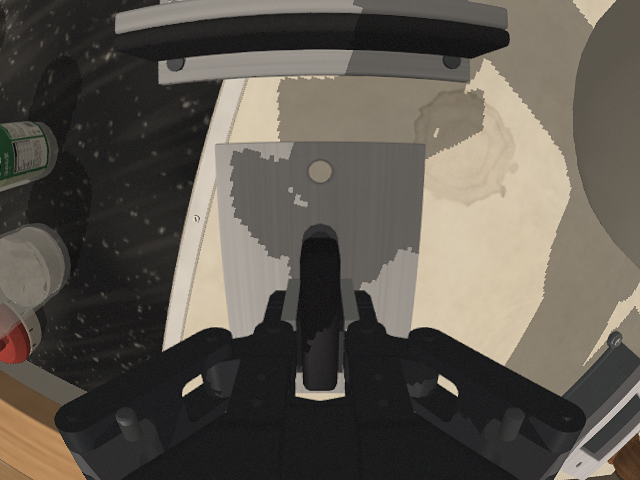

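View pics/t3.png

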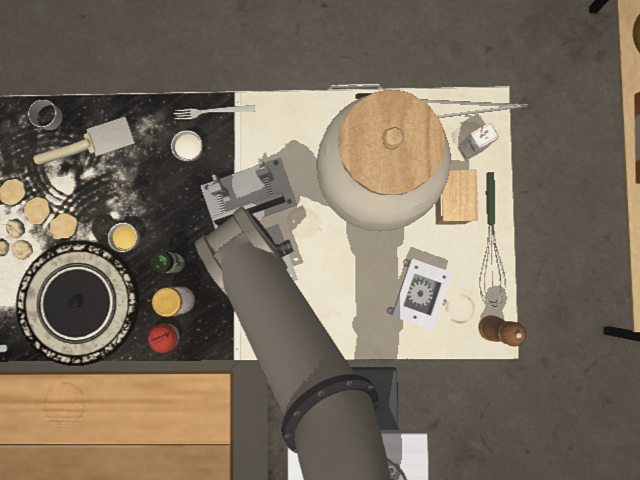

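```bash
python3 - <<'E'
from h import *
o,f=load("w3");g=dict(f);g["color"]=np.clip(f["color"].astype(float)*2.2,0,255).astype(np.uint8)
crop(g,110,0,315,95,4,"c8.png");crop(g,310,0,515,95,4,"c9.png");crop(g,205,130,435,200,3,"c10.png")
E
```

```text
(no output)
```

View pics/c8.png

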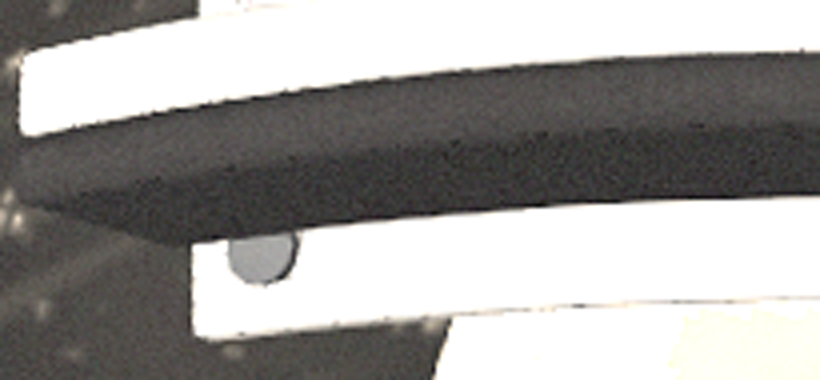

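View pics/c9.png

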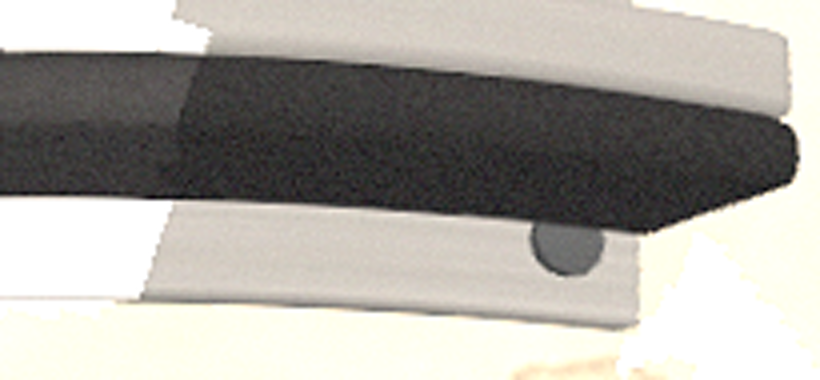

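View pics/c10.png

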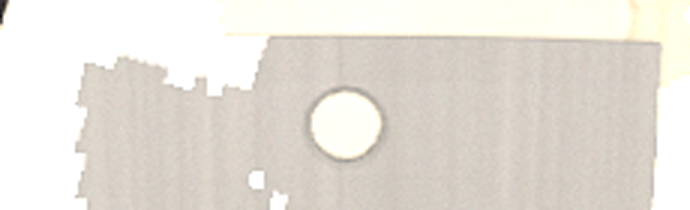

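```bash
python3 - <<'E'
from h import *
o,f=load("w3");st(dict(o,clock=0,joints=np.zeros(1),contact_force=np.zeros(3),grip_width=0))
g=lambda p,a,z:wray(f,o,(p[0]+.5)/4-.5+a,(p[1]+.5)/4-.5,z)
for n,A,B in[("face z.06",g((185,243),110,.06),g((645,232),310,.06)),("plate",g((200,340),110,.008),g((637,327),310,.008)),
  ("cover",wray(f,o,217,143,.0814),wray(f,o,426,145,.0814))]:
  print(n,A[:2],B[:2],(A+B)[:2]/2,np.linalg.norm(A-B),np.arctan2(*(A-B)[1::-1])-np.pi/2)
h=wray(f,o,320,171.5,.0814);print("hole0",h)
for M in[o["tcp_pos"]]:print((h-M)[:2]@np.array([np.cos(.326),np.sin(.326)]),(h-M)[:2]@np.array([-np.sin(.326),np.cos(.326)]))
E
```

```text
t 0 p [0.5477 0.1925 0.2674] yawx -1.2448 tiltz [-0.0066 -0.0041] q [0.] F [0. 0. 0.] w 0
face z.06 [0.62320445 0.3015455 ] [0.67321496 0.1551223 ] [0.64820971 0.2283339 ] 0.15472816034325693 0.32912517371977
plate [0.61037949 0.31959925] [0.67446113 0.13387507] [0.64242031 0.22673716] 0.19646864510405201 0.3322462709555447
cover [0.59479993 0.25246432] [0.62232326 0.16843693] [0.60856159 0.21045063] 0.08842022124986841 0.3165383017960448
hole0 [0.59647732 0.20711723 0.0814    ]
0.05090611057227377 -0.0017315091089840755
```

```bash
python3 - <<'E'
from h import *
from bench import r
o=r.get_obs();st(o)
n=np.array([.9457,.325]);l=np.array([-.325,.9457])
t=np.array([.648,.2283])-n*(.0645+.008)+l*.0015
print(t);plan(o,(*t,.2685),.331-np.pi/2,n=3)
E
```

```text
t 5.45 p [0.5475 0.1923 0.2676] yawx -1.2448 tiltz [-0.0061 -0.004 ] q [-0.19  0.51 -0.34  1.88  0.23  0.8  -1.89] F [-0.43  1.01 -2.78] w 0.0128
[0.57894925 0.20615605]
n 3 d [0.0314 0.0139 0.0009] rot deg [ 0.41 -0.1  -0.29] twist/row [0.0011, -0.0003, -0.0008]
dp each [-0.009, -0.095, -0.003]
```

Request:
apply_moves(
  dp=[
    [-0.009,-0.095,-0.003],
    [-0.009,-0.095,-0.003],
    [-0.009,-0.095,-0.003],
    [0,0,0],
    [0,0,0],
  ],
  twist=[
    [0.0011,-0.0003,-0.0008],
    [0.0011,-0.0003,-0.0008],
    [0.0011,-0.0003,-0.0008],
    [0,0,0],
    [0,0,0],
  ],
  jaw=[255,255,255,255,255],
)

```text
clock: 5.95
tcp_pos: [0.5808, 0.2068, 0.2683]
orientation: [2.557, -1.824, -0.0]
contact_force: [-1.0, -0.3, -2.6]
grip_width: 0.0127
```

```bash
python3 - <<'E'
from h import *
from bench import r
o=r.get_obs();st(o)
n=np.array([.9457,.325]);l=np.array([-.325,.9457])
for d in(0,.010):
  t=np.array([.648,.2283])-n*(.0645-d)+l*.0015
  print(t);plan(o,(*t,.2685),.331-np.pi/2,n=1)
E
```

```text
t 5.95 p [0.5808 0.2068 0.2683] yawx -1.2392 tiltz [-0.0005 -0.0003] q [-0.2   0.56 -0.33  1.79  0.24  0.83 -1.88] F [-0.97 -0.35 -2.57] w 0.0127
[0.58651485 0.20875605]
n 1 d [0.0057 0.002  0.0002] rot deg [ 0.03 -0.    0.03] twist/row [0.0003, -0.0, 0.0003]
dp each [0.0, -0.05, -0.002]
[0.59597185 0.21200605]
n 1 d [0.0151 0.0052 0.0002] rot deg [ 0.03 -0.    0.03] twist/row [0.0003, -0.0, 0.0003]
dp each [0.0, -0.133, -0.002]
```

Request:
apply_moves(
  dp=[
    [0,-0.025,0],
    [0,-0.025,0],
    [0,-0.025,0],
    [0,-0.025,0],
    [0,-0.025,0],
  ],
  twist=[
    [0,0,0],
    [0,0,0],
    [0,0,0],
    [0,0,0],
    [0,0,0],
  ],
  jaw=[255,255,255,255,255],
)

```text
clock: 6.45
tcp_pos: [0.5939, 0.2114, 0.2676]
orientation: [2.553, -1.821, -0.005]
contact_force: [-3.2, -1.3, -1.0]
grip_width: 0.0126
```

```bash
python3 - <<'E'
from h import *
from bench import r
o=r.get_obs();st(o)
n=np.array([.9457,.325]);print("Fn",o["contact_force"][:2]@n)
for d in(0,.010):
  print((np.array([.648,.2283])-o["tcp_pos"][:2])@n-.0645)
E
```

```text
t 6.45 p [0.5939 0.2114 0.2676] yawx -1.2393 tiltz [-0.006  -0.0029] q [-0.2   0.58 -0.33  1.76  0.24  0.85 -1.88] F [-3.19 -1.31 -1.  ] w 0.0126
Fn -3.4377859522390115
-0.007852232119562819
-0.007852232119562819
```

Request:
apply_moves(
  dp=[
    [0,-0.025,0],
    [0,-0.01,0],
  ],
  twist=[
    [0,0,0],
    [0,0,0],
  ],
  jaw=[255,255],
)

```text
clock: 6.65
tcp_pos: [0.5976, 0.2127, 0.2672]
orientation: [2.551, -1.82, -0.007]
contact_force: [-4.3, -0.8, 0.1]
grip_width: 0.0127
```

```bash
python3 - <<'E'
from h import *
from bench import r
o,f=snap(r,"w4");st(o)
n=np.array([.9457,.325]);print("Fn",o["contact_force"][:2]@n, (np.array([.648,.2283])-o["tcp_pos"][:2])@n-.0645)
g=dict(f);g["color"]=np.clip(f["color"].astype(float)*1.8,0,255).astype(np.uint8)
crop(g,100,30,540,200,1.8,"c11.png")
E
```

```text
t 6.65 p [0.5976 0.2127 0.2672] yawx -1.2393 tiltz [-0.0082 -0.004 ] q [-0.2   0.59 -0.33  1.75  0.24  0.86 -1.87] F [-4.28 -0.78  0.07] w 0.0127
Fn -4.301687145931366 -0.01178048810934243
```

View pics/c11.png

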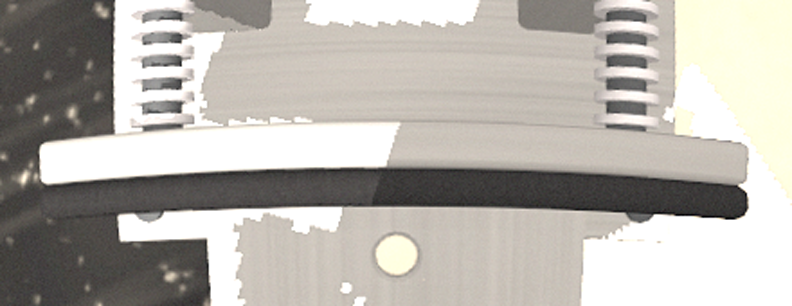

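The wrist picture shows the bar pushed back about 11 mm, with the rubber edge parallel to the cover end and hole0 centred. The normal force is 4.3 N. Next I'll back off and turn.

Request:
apply_moves(
  dp=[
    [0,0.1,0],
    [0,0.2,0],
    [0,0.25,0],
    [0,0.02,0],
    [0,0,0],
    [0,0,0],
    [0,0,0],
    [0,0,0],
    [0,0,0],
    [0,0,0],
    [0,0,0],
    [0,0,0],
    [0,0,0],
    [0,0,0],
    [0,0,0],
    [0,0,0],
    [0,0,0],
  ],
  twist=[
    [0.001,0,0],
    [0.002,0,0],
    [0.002,0,0],
    [0,0,0],
    [0,0,-0.0625],
    [0,0,-0.0625],
    [0,0,-0.0625],
    [0,0,-0.0625],
    [0,0,-0.0625],
    [0,0,-0.0625],
    [0,0,-0.0625],
    [0,0,-0.0625],
    [0,0,-0.0625],
    [0,0,-0.0625],
    [0,0,-0.0625],
    [0,0,-0.0625],
    [0,0,0],
  ],
  jaw=[255,255,255,255,255,255,255,255,255,255,255,255,255,255,255,255,255],
)

```text
clock: 8.4
tcp_pos: [0.5469, 0.1931, 0.2735]
orientation: [-3.07, -0.61, -0.069]
contact_force: [-0.2, 0.4, -2.5]
grip_width: 0.0128
```

```bash
python3 - <<'E'
from h import *
from bench import r
o=r.get_obs();st(o)
n=np.array([.9457,.325]);l=np.array([-.325,.9457])
t=np.array([.648,.2283])-n*(.045+.015)
print(t);plan(o,(*t,.2685),.331)
E
```

```text
t 8.4 p [0.5469 0.1931 0.2735] yawx 0.3924 tiltz [0.0409 0.0196] q [ 0.1   0.58 -0.72  1.88  0.51  0.83 -0.49] F [-0.24  0.4  -2.46] w 0.0128
[0.591258 0.2088  ]
n 2 d [ 0.0444  0.0157 -0.005 ] rot deg [-0.22 -2.59  3.52] twist/row [-0.0009, -0.0108, 0.0147]
dp each [0.195, 0.01, 0.03]
```

Request:
apply_moves(
  dp=[
    [0,0,0.02],
    [0,0,0.02],
    [0,0,0],
    [0,0,0],
  ],
  twist=[
    [-0.001,-0.0108,0.0147],
    [-0.001,-0.0108,0.0147],
    [0,0,0],
    [0,0,0],
  ],
  jaw=[255,255,255,255],
)

```text
clock: 8.8
tcp_pos: [0.5486, 0.1934, 0.2687]
orientation: [3.102, 0.492, -0.002]
contact_force: [0.5, 0.3, -2.2]
grip_width: 0.0125
```

```bash
python3 - <<'E'
from h import *
from bench import r
o,f=snap(r,"w5");st(o)
n=np.array([.9457,.325]);l=np.array([-.325,.9457])
t=np.array([.648,.2283])-n*(.045+.015)
print(t);plan(o,(*t,.2685),.331)
snap(r,"s5","scene")
E
```

```text
t 8.8 p [0.5486 0.1934 0.2687] yawx 0.3148 tiltz [-0.0011 -0.0005] q [ 0.08  0.59 -0.7   1.86  0.49  0.87 -0.54] F [ 0.51  0.25 -2.17] w 0.0125
[0.591258 0.2088  ]
n 2 d [ 0.0427  0.0154 -0.0002] rot deg [ 0.01  0.07 -0.93] twist/row [0.0, 0.0003, -0.0039]
dp each [0.189, -0.006, 0.001]
```

View pics/w5.png

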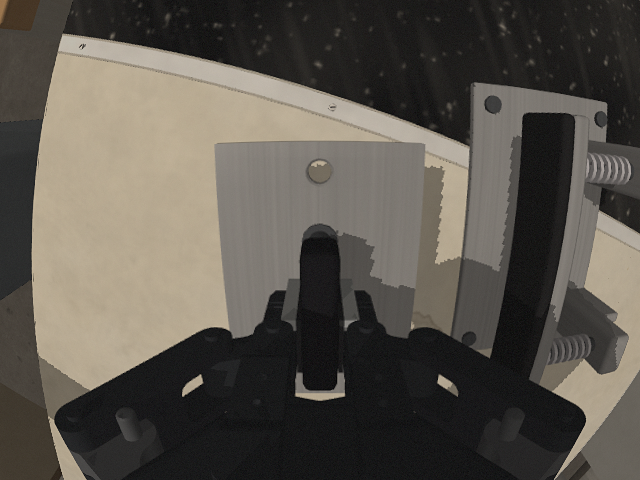

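View pics/s5.png

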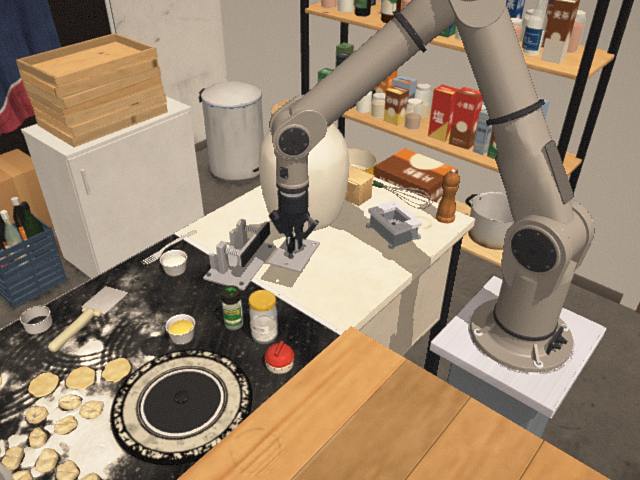

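The cover's −y long side now faces the bar, to the right in the wrist picture. It hasn't shifted in the grip: hole0 is still at (319,171).

Request:
apply_moves(
  dp=[
    [0.12,-0.004,0],
    [0.14,-0.004,0],
    [0.1,-0.004,0],
    [0,0,0],
    [0,0,0],
  ],
  twist=[
    [0,0.0003,-0.0039],
    [0,0.0003,-0.0039],
    [0,0,0],
    [0,0,0],
    [0,0,0],
  ],
  jaw=[255,255,255,255,255],
)

```text
clock: 9.4
tcp_pos: [0.5893, 0.209, 0.2686]
orientation: [3.098, 0.519, -0.001]
contact_force: [-0.8, -0.3, -2.4]
grip_width: 0.0129
```

```bash
python3 - <<'E'
from h import *
from bench import r
o=r.get_obs();st(o)
n=np.array([.9457,.325])
print((np.array([.648,.2283])-o["tcp_pos"][:2])@n-.045)
t=np.array([.648,.2283])-n*(.045-.011)
print(t);plan(o,(*t,.2685),.331,n=1)
E
```

```text
t 9.4 p [0.5893 0.209  0.2686] yawx 0.332 tiltz [-0.0004 -0.001 ] q [ 0.05  0.65 -0.69  1.75  0.5   0.92 -0.52] F [-0.76 -0.28 -2.44] w 0.0129
0.0167512784673362
[0.6158462 0.21725  ]
n 1 d [ 0.0265  0.0083 -0.0001] rot deg [0.05 0.04 0.06] twist/row [0.0004, 0.0003, 0.0005]
dp each [0.231, 0.007, 0.001]
```

Request:
apply_moves(
  dp=[
    [0.06,0,0],
    [0.05,0,0],
    [0.025,0,0],
    [0.025,0,0],
    [0.025,0,0],
    [0.025,0,0],
    [0.02,0,0],
  ],
  twist=[
    [0,0,0],
    [0,0,0],
    [0,0,0],
    [0,0,0],
    [0,0,0],
    [0,0,0],
    [0,0,0],
  ],
  jaw=[255,255,255,255,255,255,255],
)

```text
clock: 10.1
tcp_pos: [0.6145, 0.2178, 0.2678]
orientation: [3.095, 0.518, -0.011]
contact_force: [-4.7, -1.8, -1.2]
grip_width: 0.0129
```

```bash
python3 - <<'E'
from h import *
from bench import r
o=r.get_obs();st(o)
n=np.array([.9457,.325])
print((np.array([.648,.2283])-o["tcp_pos"][:2])@n-.045,o["contact_force"][:2]@n)
E
```

```text
t 10.1 p [0.6145 0.2178 0.2678] yawx 0.332 tiltz [-0.0065 -0.0047] q [ 0.03  0.69 -0.68  1.68  0.51  0.96 -0.5 ] F [-4.66 -1.82 -1.22] w 0.0129
-0.009847909650843652 -4.996563488022427
```

```bash
python3 - <<'E'
from h import *
from bench import r
o,f=snap(r,"w6");st(o)
E
```

```text
t 10.1 p [0.6145 0.2178 0.2678] yawx 0.332 tiltz [-0.0065 -0.0047] q [ 0.03  0.69 -0.68  1.68  0.51  0.96 -0.5 ] F [-4.66 -1.82 -1.22] w 0.0129
```

View pics/w6.png

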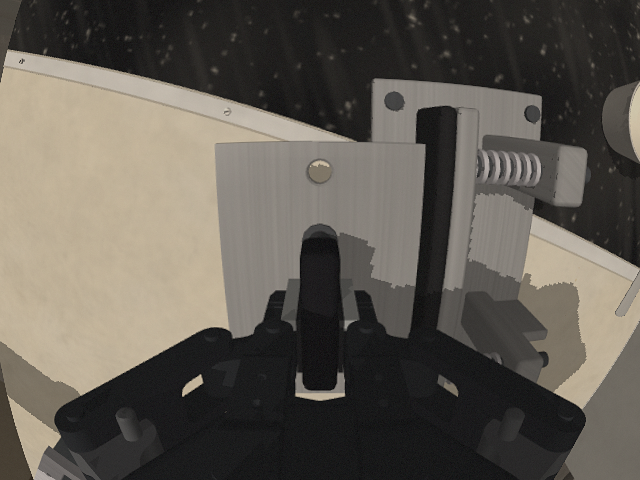

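The long side is flat against the rubber and the spring is compressed about 10 mm at 5 N. I'm backing off and raising the cover.

Request:
apply_moves(
  dp=[
    [-0.1,0,-0.02],
    [-0.25,0,-0.05],
    [-0.3,0,-0.1],
    [-0.1,0,-0.1],
    [0,0,0],
  ],
  twist=[
    [0,0.001,0],
    [0,0.001,0],
    [0,0.001,0],
    [0,0,0],
    [0,0,0],
  ],
  jaw=[255,255,255,255,255],
)

```text
clock: 10.65
tcp_pos: [0.5255, 0.1874, 0.3012]
orientation: [3.097, 0.52, 0.008]
contact_force: [1.1, -0.3, -1.3]
grip_width: 0.0128
```

```bash
python3 - <<'E'
from h import *
from bench import r
o=r.get_obs();st(o)
plan(o,(.47,.04,.31),.77)
E
```

```text
t 10.65 p [0.5255 0.1874 0.3012] yawx 0.333 tiltz [ 0.005  -0.0001] q [ 0.12  0.52 -0.75  1.9   0.45  0.9  -0.51] F [ 1.14 -0.26 -1.32] w 0.0128
n 4 d [-0.0555 -0.1474  0.0088] rot deg [  0.16  -0.24 -25.04] twist/row [0.0003, -0.0005, -0.0522]
[[-0.21, 0.252, -0.019], [-0.236, 0.228, -0.019], [-0.259, 0.201, -0.019], [-0.28, 0.172, -0.019]]
```

Request:
apply_moves(
  dp=[
    [-0.21,0.252,-0.019],
    [-0.236,0.228,-0.019],
    [-0.259,0.201,-0.019],
    [-0.28,0.172,-0.019],
    [0,0,0],
  ],
  twist=[
    [0,0,-0.0522],
    [0,0,-0.0522],
    [0,0,-0.0522],
    [0,0,-0.0522],
    [0,0,0],
  ],
  jaw=[255,255,255,255,255],
)

```text
clock: 11.15
tcp_pos: [0.4707, 0.0366, 0.3102]
orientation: [2.896, 1.211, 0.023]
contact_force: [-0.2, 0.7, -2.3]
grip_width: 0.0126
```

```bash
python3 - <<'E'
from h import *
from bench import r
o=r.get_obs();st(o)
plan(o,(.466,-.146,.31),1.2225)
E
```

```text
t 11.15 p [0.4707 0.0366 0.3102] yawx 0.7925 tiltz [0.0146 0.0034] q [ 0.54  0.4  -0.9   2.08  0.43  0.84  0.19] F [-0.17  0.67 -2.25] w 0.0126
n 5 d [-0.0047 -0.1826 -0.0002] rot deg [  0.61  -0.62 -24.64] twist/row [0.001, -0.001, -0.0411]
[[-0.222, 0.208, -0.001], [-0.239, 0.188, -0.001], [-0.254, 0.167, -0.001], [-0.268, 0.145, -0.0], [-0.279, 0.121, -0.0]]
```

Request:
apply_moves(
  dp=[
    [-0.222,0.208,0],
    [-0.239,0.188,0],
    [-0.254,0.167,0],
    [-0.268,0.145,0],
    [-0.279,0.121,0],
    [0,0,0],
    [0,0,0],
  ],
  twist=[
    [0.001,-0.001,-0.0411],
    [0.001,-0.001,-0.0411],
    [0.001,-0.001,-0.0411],
    [0.001,-0.001,-0.0411],
    [0.001,-0.001,-0.0411],
    [0,0,0],
    [0,0,0],
  ],
  jaw=[255,255,255,255,255,255,255],
)

```text
clock: 11.85
tcp_pos: [0.4716, -0.1533, 0.3105]
orientation: [2.556, 1.815, 0.022]
contact_force: [-0.2, 0.7, -2.1]
grip_width: 0.0125
```

```bash
python3 - <<'E'
from h import *
from bench import r
o=r.get_obs();st(o)
plan(o,(.466,-.146,.29),1.2225)
E
```

```text
t 11.85 p [ 0.4716 -0.1533  0.3105] yawx 1.2349 tiltz [0.0156 0.0021] q [ 0.97  0.47 -0.96  2.02  0.5   0.88  0.97] F [-0.24  0.72 -2.11] w 0.0125
n 1 d [-0.0056  0.0073 -0.0205] rot deg [ 0.8  -0.41  0.71] twist/row [0.0067, -0.0034, 0.0059]
dp each [0.041, -0.066, 0.17]
```

Request:
apply_moves(
  dp=[
    [0.02,-0.033,0.085],
    [0.02,-0.033,0.085],
    [0,0,0],
    [0,0,0],
  ],
  twist=[
    [0.0034,-0.0017,0.003],
    [0.0034,-0.0017,0.003],
    [0,0,0],
    [0,0,0],
  ],
  jaw=[255,255,255,255],
)

```text
clock: 12.25
tcp_pos: [0.4661, -0.1421, 0.2879]
orientation: [-2.57, -1.805, 0.0]
contact_force: [0.2, -0.1, -2.7]
grip_width: 0.0126
```

```bash
python3 - <<'E'
from h import *
from bench import r
o,f=snap(r,"w7");st(o)
plan(o,(.466,-.146,.266),1.2225)
o2,f2=snap(r,"t7","top");crop(f2,365,225,475,345,5,"c12.png")
o2,f2=snap(r,"s7","scene");crop(f2,340,180,450,260,6,"c13.png")
E
```

```text
t 12.25 p [ 0.4661 -0.1421  0.2879] yawx 1.2245 tiltz [-0.0006  0.0008] q [ 0.92  0.49 -0.93  2.05  0.53  0.85  0.91] F [ 0.19 -0.13 -2.69] w 0.0126
n 1 d [-0.0001 -0.0039 -0.0219] rot deg [-0.05 -0.03  0.11] twist/row [-0.0004, -0.0003, 0.001]
dp each [-0.031, 0.01, 0.182]
```

View pics/w7.png

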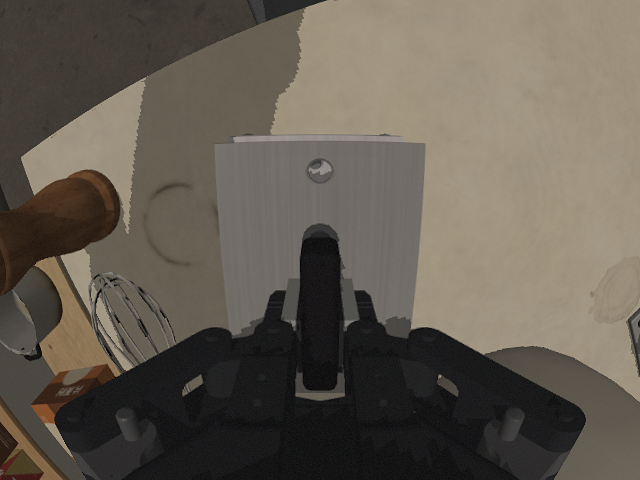

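View pics/c12.png

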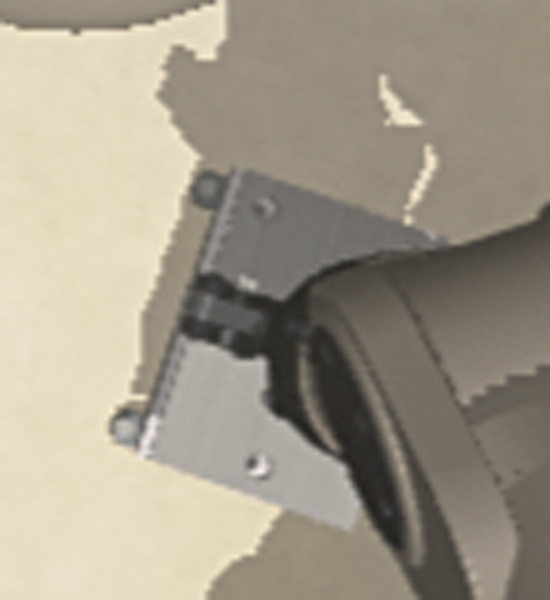

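View pics/c13.png

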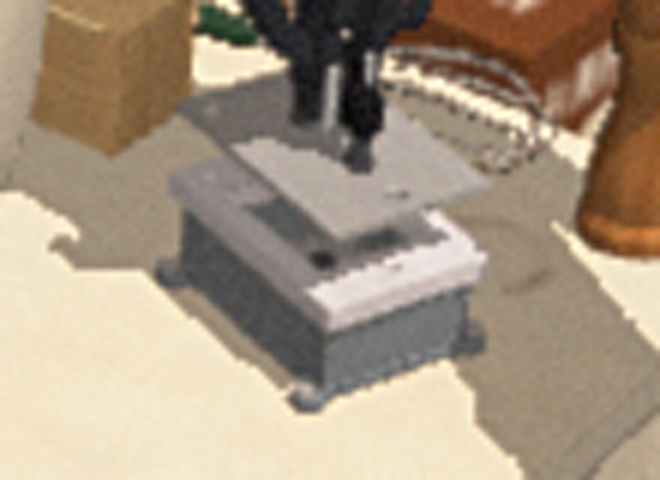

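```bash
cat >> h.py <<'E'
def hw(p,x,y,a):return np.array([p[0]+np.cos(a)*x-np.sin(a)*y,p[1]+np.sin(a)*x+np.cos(a)*y])
E
python3 - <<'E'
from h import *
o,f=load("t7")
b=lambda p,z:back(f,(p[0]+.5)/5-.5+365,(p[1]+.5)/5-.5+225,z)
z=o["tcp_pos"][2]-.191+.005
h0=b((258,464),z);h2=b((264,207),z)
print("top h0,h2",h0,h2,np.linalg.norm(h0-h2),np.hypot(.104,.032))
# housing in top frame
hp,ha=(.46394,-.14695),2.7942
print("threads",hw(hp,.052,0,ha),hw(hp,-.052,-.032,ha))
d=h0-h2;th=np.arctan2(d[1],d[0])-np.arctan2(.032,.104);print("cover yaw top",th%(2*np.pi), "tool", 1.2245+np.pi/2)
m=(h0+h2)[:2]/2;c=m-hw((0,0),0,-.016,th);print("cover centre",c,"tcp",o["tcp_pos"])
o,f=load("w7");w=wray(f,o,319.5,170.8,z);print("wrist h0",w,"thread0 wrist",hw((.46606,-.14547),.052,0,2.7932))
E
python3 - <<'E'
from h import *
o,f=load("t7");crop(f,375,250,425,330,12,"c14.png")
o,f=load("w7");crop(f,205,125,435,200,3.4,"c15.png")
E
```

```text
top h0,h2 [ 0.41649229 -0.12590516  0.10188239] [ 0.52440826 -0.13080878  0.10188239] 0.1080273199347338 0.10881176406988355
threads [ 0.41504629 -0.12924674] [ 0.52372802 -0.13456483]
cover yaw top 2.7976856912244936 tool 2.7952963267948965
cover centre [ 0.46505559 -0.14342008] tcp [ 0.46602226 -0.14201861  0.28788239]
wrist h0 [ 0.4165608  -0.12535565  0.10188239] thread0 wrist [ 0.41718402 -0.12771785]
```

View pics/c14.png

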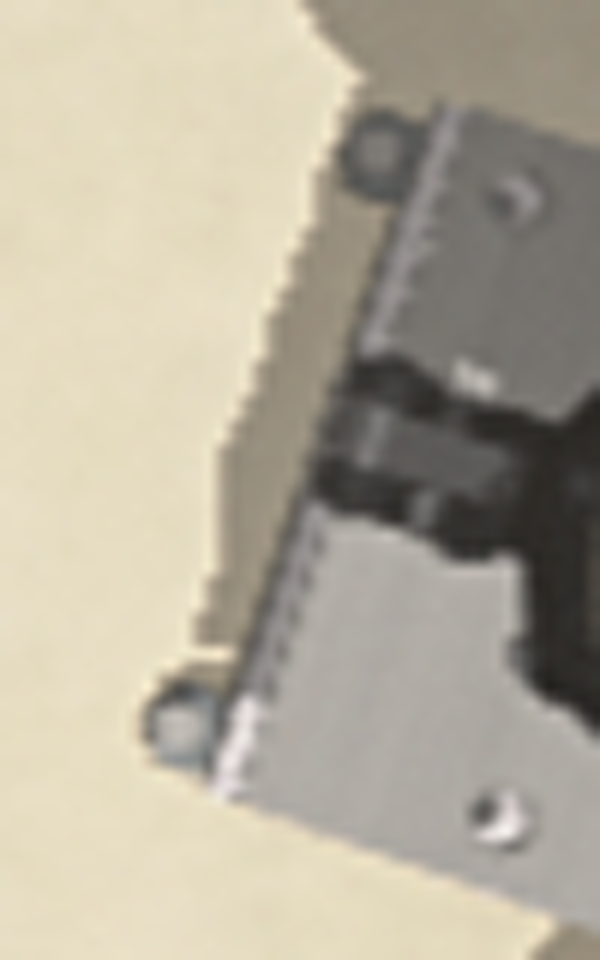

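View pics/c15.png

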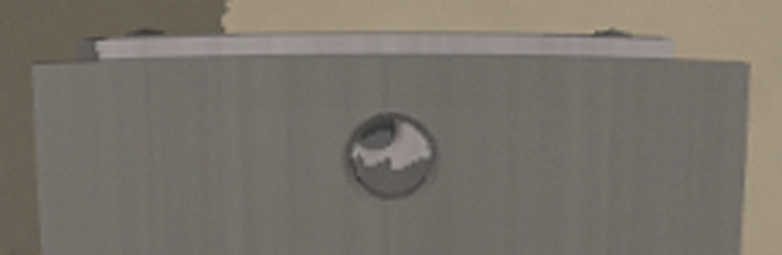

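```bash
python3 - <<'E'
from h import *
o,f=load("w7");g=lambda p,z:wray(f,o,(p[0]+.5)/3.4-.5+205,(p[1]+.5)/3.4-.5+125,z)
z=o["tcp_pos"][2]-.191
print("wrist",((g((391,155),z+.005)-g((378,132),.06))*1e3).round(2))
o,f=load("t7");b=lambda p,z:back(f,(p[0]+.5)/12-.5+375,(p[1]+.5)/12-.5+250,z)
print("top",((b((503,815),z+.005)-b((487,806),.06))*1e3).round(2),((b((517,196),z+.005)-b((503,188),.06))*1e3).round(2))
E
```

```text
wrist [-0.83  2.42 41.87]
top [ 1.63  3.96 41.87] [-2.45  4.49 41.87]
```

```bash
python3 - <<'E'
from h import *
from bench import r
o=r.get_obs();st(o)
plan(o,(.4657,-.1452,.268),1.2225)
E
```

```text
t 12.4 p [ 0.4663 -0.1428  0.2883] yawx 1.2234 tiltz [0.0001 0.0005] q [ 0.92  0.49 -0.93  2.05  0.53  0.85  0.91] F [ 0.46  0.07 -2.87] w 0.0128
n 1 d [-0.0006 -0.0024 -0.0203] rot deg [-0.   -0.03  0.05] twist/row [-0.0, -0.0002, 0.0004]
dp each [-0.021, 0.003, 0.169]
```

Request:
apply_moves(
  dp=[
    [-0.006,0,0.045],
    [-0.006,0,0.045],
    [-0.006,0,0.045],
    [-0.003,0,0.03],
    [0,0,0],
    [0,0,0],
    [0,0,0],
  ],
  twist=[
    [0,0,0],
    [0,0,0],
    [0,0,0],
    [0,0,0],
    [0,0,0],
    [0,0,0],
    [0,0,0],
  ],
  jaw=[255,255,255,255,255,255,255],
)

```text
clock: 13.1
tcp_pos: [0.4656, -0.1459, 0.267]
orientation: [2.573, 1.802, 0.001]
contact_force: [1.0, 0.7, -2.3]
grip_width: 0.0124
```

```bash
python3 - <<'E'
from h import *
from bench import r
o,f=snap(r,"w8");st(o)
o2,f2=snap(r,"t8","top")
o2,s2=snap(r,"s8","scene")
o=r.get_obs();st(o)
crop(f2,375,250,425,330,10,"c16.png");crop(f,280,130,360,200,10,"c17.png");crop(s2,350,190,450,260,8,"c18.png")
E
```

```text
t 13.1 p [ 0.4656 -0.1459  0.267 ] yawx 1.2223 tiltz [0.001  0.0001] q [ 0.9   0.52 -0.9   2.07  0.57  0.81  0.88] F [ 0.99  0.71 -2.27] w 0.0124
t 13.25 p [ 0.4657 -0.1458  0.2671] yawx 1.2223 tiltz [0.0013 0.    ] q [ 0.9   0.52 -0.9   2.07  0.57  0.81  0.88] F [ 0.89 -0.28 -3.1 ] w 0.0129
```

View pics/c16.png

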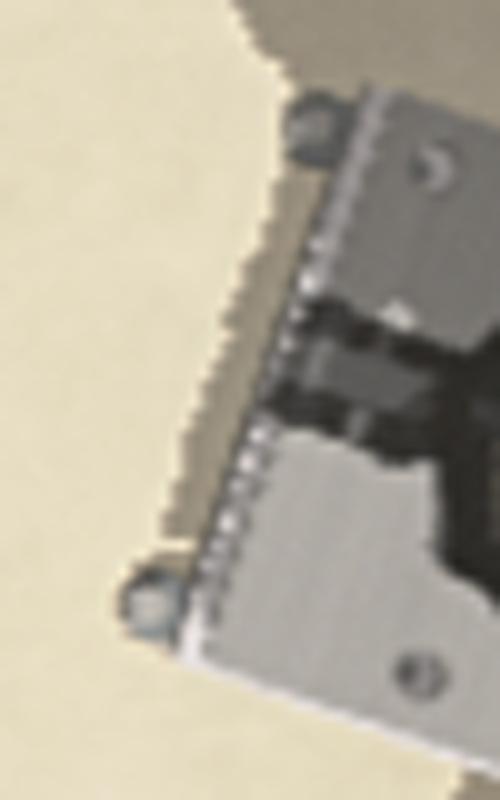

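View pics/c17.png

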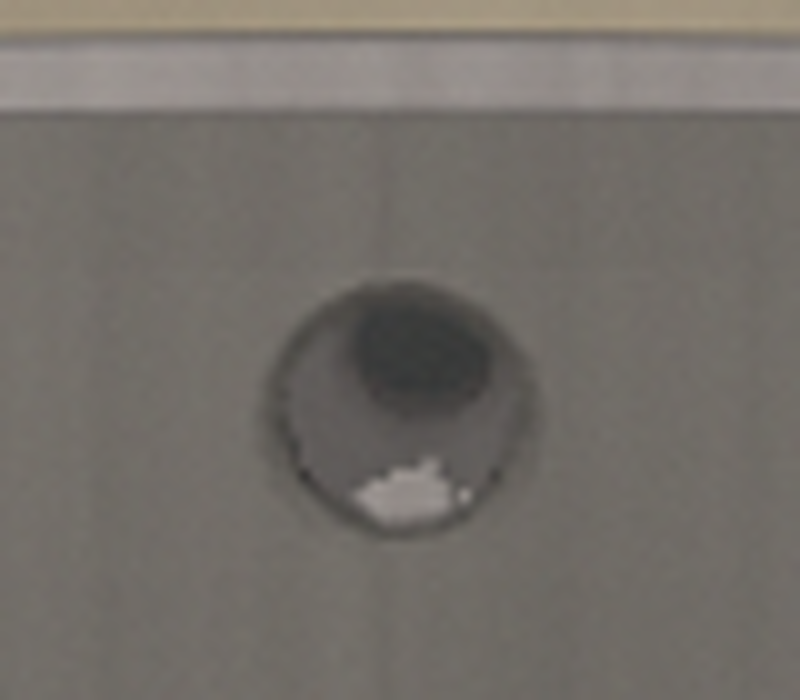

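View pics/c18.png

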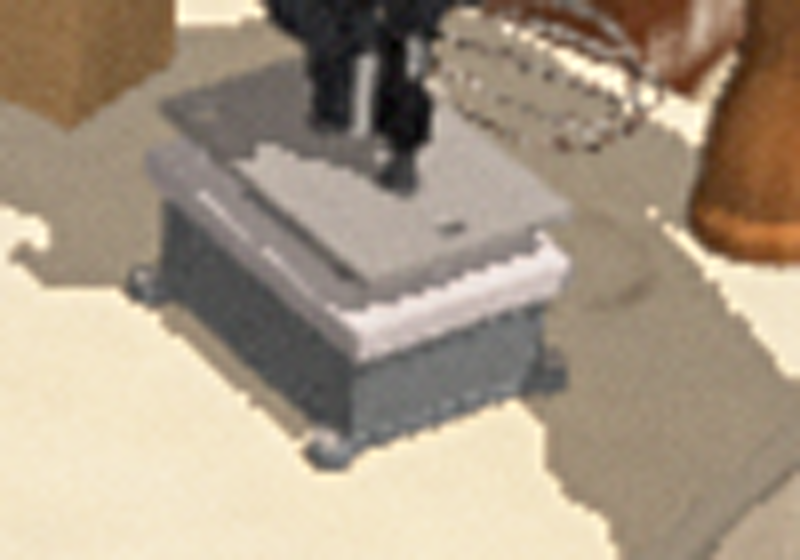

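```bash
python3 - <<'E'
from h import *
o,f=load("w8");g=lambda p,z:wray(f,o,(p[0]+.5)/10-.5+280,(p[1]+.5)/10-.5+130,z)
z=o["tcp_pos"][2]-.191
for t in[(421,355),(421,345),(421,335)]:
  e=(g((402,412),z+.005)-g(t,.06))*1e3
  a=2.793;print("wrist world",e.round(2),"housing-frame",(e[:2]@np.array([[np.cos(a),-np.sin(a)],[np.sin(a),np.cos(a)]])).round(2))
print(wray(f,o,280+40.2,130+41.2,z+.005),"thread est wrist0",hw((.46606,-.14547),.052,0,2.7932))
o,f=load("t8");b=lambda p,z:back(f,(p[0]+.5)/10-.5+375,(p[1]+.5)/10-.5+250,z)
h0=b((420,674),z+.005);h2=b((434,165),z+.005)
hp,ha=(.46394,-.14695),2.7942
t0,t2=hw(hp,.052,0,ha),hw(hp,-.052,-.032,ha)
print("top",(h0[:2]-t0)*1e3,(h2[:2]-t2)*1e3)
print("top thru",(h0-b((414,672),.06))*1e3,(h2-b((424,160),.06))*1e3)
E
```

```text
wrist world [-0.27 -0.88 21.  ] housing-frame [-0.04  0.92]
wrist world [ 0.18 -1.04 21.  ] housing-frame [-0.52  0.92]
wrist world [ 0.63 -1.21 21.  ] housing-frame [-1.    0.92]
[ 0.41664623 -0.12893056  0.08099702] thread est wrist0 [ 0.41718402 -0.12771785]
top [ 0.76412452 -0.8185091 ] [ 1.03360678 -0.91044372]
top thru [ 1.17966192  2.13005641 20.99701523] [-1.5944821   1.36528443 20.99701523]
```

```bash
python3 - <<'E'
from h import *
from bench import r
o=r.get_obs();st(o)
plan(o,(.4653,-.1449,.266),1.2215)
E
```

```text
t 13.25 p [ 0.4657 -0.1458  0.2671] yawx 1.2223 tiltz [0.0013 0.    ] q [ 0.9   0.52 -0.9   2.07  0.57  0.81  0.88] F [ 0.89 -0.28 -3.1 ] w 0.0129
n 1 d [-0.0004  0.0009 -0.0011] rot deg [ 0.07 -0.03  0.05] twist/row [0.0006, -0.0002, 0.0004]
dp each [0.006, -0.006, 0.01]
```

Request:
apply_moves(
  dp=[
    [0.006,-0.006,0.01],
    [0,0,0],
    [0,0,0],
    [0,0,0],
    [0,0,0],
  ],
  twist=[
    [0.0006,-0.0002,0.0004],
    [0,0,0],
    [0,0,0],
    [0,0,0],
    [0,0,0],
  ],
  jaw=[255,255,255,255,255],
)

```text
clock: 13.75
tcp_pos: [0.4653, -0.1448, 0.2662]
orientation: [2.573, 1.801, 0.0]
contact_force: [0.2, -0.1, -2.5]
grip_width: 0.0126
```

```bash
python3 - <<'E'
from h import *
from bench import r
o,f=snap(r,"w9");st(o)
o2,f2=snap(r,"t9","top")
o2,s2=snap(r,"s9","scene")
o=r.get_obs();st(o)
plan(o,(.4653,-.1449,.266),1.2215)
crop(f2,375,250,425,330,10,"c19.png");crop(f,280,130,360,200,10,"c20.png")
E
```

```text
t 13.75 p [ 0.4653 -0.1448  0.2662] yawx 1.2214 tiltz [ 0.0004 -0.0003] q [ 0.9   0.52 -0.9   2.07  0.57  0.81  0.88] F [ 0.18 -0.08 -2.51] w 0.0126
t 13.9 p [ 0.4653 -0.1448  0.2662] yawx 1.2215 tiltz [ 0.0004 -0.0003] q [ 0.9   0.52 -0.9   2.07  0.57  0.81  0.88] F [ 0.43 -0.66 -2.08] w 0.0127
n 1 d [-0.     -0.0001 -0.0002] rot deg [0.03 0.01 0.  ] twist/row [0.0002, 0.0001, 0.0]
dp each [-0.001, 0.0, 0.001]
```

View pics/c19.png

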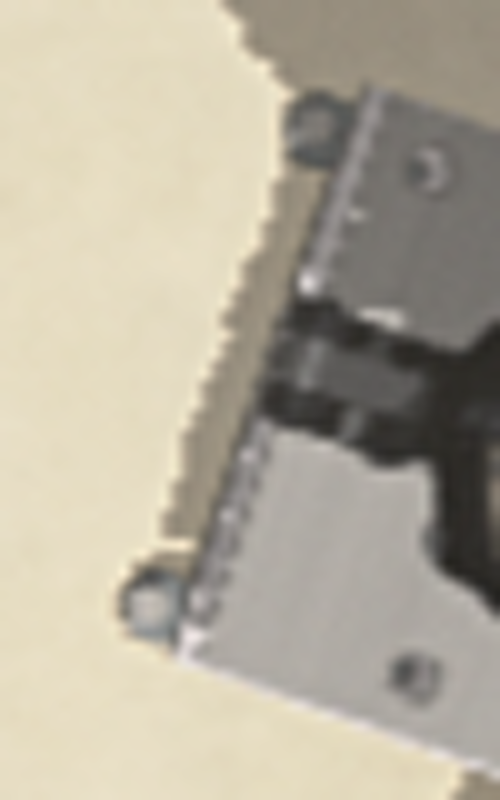

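View pics/c20.png

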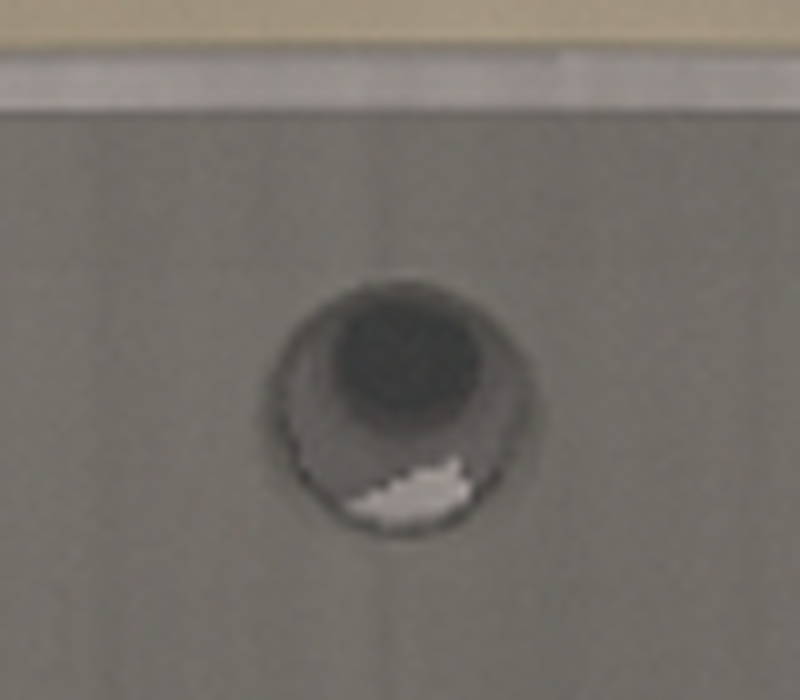

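View pics/s9.png

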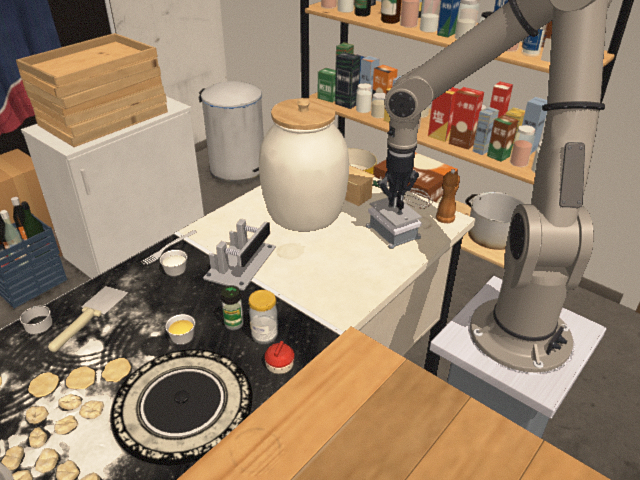

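```bash
python3 - <<'E'
from h import *
o,f=load("w9");g=lambda p,z:wray(f,o,(p[0]+.5)/10-.5+280,(p[1]+.5)/10-.5+130,z)
z=o["tcp_pos"][2]-.191;a=2.793;R=np.array([[np.cos(a),-np.sin(a)],[np.sin(a),np.cos(a)]])
for t in[(408,365),(408,355)]:
  e=(g((402,410),z+.005)-g(t,.06))*1e3;print("wrist world",e.round(2),"housing-frame",(e[:2]@R).round(2))
e=(g((402,112),z+.005)-g((402,52),.06))*1e3;print("edge diff housing frame (want -2)",(e[:2]@R).round(2))
o,f=load("t9");b=lambda p,z:back(f,(p[0]+.5)/10-.5+375,(p[1]+.5)/10-.5+250,z)
h0=b((415,677),z+.005);h2=b((429,169),z+.005)
hp,ha=(.46394,-.14695),2.7942
print("top",((h0[:2]-hw(hp,.052,0,ha))*1e3).round(2),((h2[:2]-hw(hp,-.052,-.032,ha))*1e3).round(2))
# scene: project expected thread/hole & depth
o,f=load("s9")
P=lambda X:(lambda c:(f["intrinsics"]@c)[:2]/c[2])(f["R"]@np.asarray(X)+f["t"])
for x,y in[(65,45),(65,-45),(-65,45),(-65,-45)]:print("cover corner",P([*hw(o["tcp_pos"][:2],x/1e3,y/1e3,a),z+.005]).round(1))
for x,y in[(67,47),(67,-47),(-67,47)]:print("flange corner",P([*hw((.465,-.1458),x/1e3,y/1e3,a),.06]).round(1))
crop(f,355,185,435,255,9,"c21.png")
E
```

```text
wrist world [-0.49 -0.13 20.19] housing-frame [0.42 0.29]
wrist world [-0.04 -0.29 20.19] housing-frame [-0.06  0.29]
edge diff housing frame (want -2) [-1.89  0.01]
top [0.07 0.13] [0.2  0.05]
cover corner [421.8 216. ]
cover corner [395.8 225. ]
cover corner [394.8 194.5]
cover corner [369.6 202.6]
flange corner [422.3 221.9]
flange corner [395.3 231.4]
flange corner [394.7 199.6]
```

View pics/c21.png

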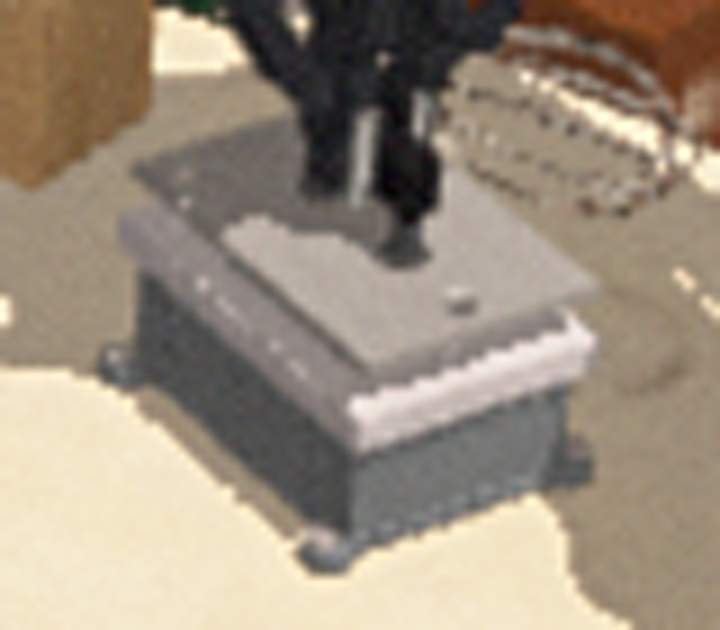

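```bash
python3 - <<'E'
from h import *
for nm in("s9","t9"):
    o,f=load(nm);K=f["intrinsics"];zz=f["z_map"];v,u=np.mgrid[:480,:640]
    W=(np.stack([(u-K[0,2])/K[0,0]*zz,(v-K[1,2])/K[1,1]*zz,zz],-1)-f["t"])@f["R"]
    a=2.793;d=W[...,:2]-np.array([.4653,-.1455]);x=d@[np.cos(a),np.sin(a)];y=d@[-np.sin(a),np.cos(a)]
    m=(abs(x)<.06)&(abs(y)<.04)&(W[...,2]>.06)&(W[...,2]<.095)
    print(nm,"cover top z",np.median(W[m][:,2]),np.percentile(W[m][:,2],[10,90]),m.sum())
    A=np.c_[x[m],y[m],np.ones(m.sum())];print(" plane",np.linalg.lstsq(A,W[m][:,2],rcond=None)[0].round(4))
    m=(W[...,2]<.068)&(W[...,2]>.05)&(abs(x)<.075)&(abs(y)<.055);print(" flange",m.sum(),W[m][:,2].round(3)[:40])
    m=(abs(x)>.1)&(abs(x)<.2)&(abs(y)<.03)&(abs(W[...,2])<.02);print(" table z",np.median(W[m][:,2]))
f=dict(np.load("pics/scene0.npz"));K=f["intrinsics"];zz=f["z_map"]
W=(np.stack([(u-K[0,2])/K[0,0]*zz,(v-K[1,2])/K[1,1]*zz,zz],-1)-f["t"])@f["R"]
d=W[...,:2]-np.array([.4653,-.1455]);x=d@[np.cos(a),np.sin(a)];y=d@[-np.sin(a),np.cos(a)]
m=(abs(x)<.066)&(abs(y)<.046)&(W[...,2]>.05)&(W[...,2]<.07);print("flange scene0",np.median(W[m][:,2]),m.sum())
f=dict(np.load("pics/top0.npz"));K=f["intrinsics"];zz=f["z_map"]
W=(np.stack([(u-K[0,2])/K[0,0]*zz,(v-K[1,2])/K[1,1]*zz,zz],-1)-f["t"])@f["R"]
d=W[...,:2]-np.array([.4653,-.1455]);x=d@[np.cos(a),np.sin(a)];y=d@[-np.sin(a),np.cos(a)]
m=(abs(x)<.066)&(abs(y)<.046)&(W[...,2]>.05)&(W[...,2]<.07);print("flange top0",np.median(W[m][:,2]),m.sum())
E
```

```text
s9 cover top z 0.08030904761355591 [0.06478291 0.08332617] 559
 plane [-0.0406  0.0405  0.0795]
 flange 405 [0.06  0.06  0.066 0.062 0.064 0.059 0.063 0.061 0.061 0.062 0.061 0.062
 0.063 0.06  0.059 0.054 0.058 0.06  0.063 0.063 0.065 0.061 0.06  0.06
 0.055 0.061 0.061 0.062 0.06  0.067 0.063 0.061 0.055 0.055 0.064 0.063
 0.066 0.065 0.061 0.058]
 table z 0.0007927535148412882
t9 cover top z 0.07951039973422774 [0.07663306 0.08215849] 1053
 plane [ 0.0014 -0.0008  0.0793]
 flange 188 [0.059 0.058 0.061 0.051 0.057 0.055 0.059 0.052 0.055 0.058 0.062 0.058
 0.06  0.06  0.062 0.063 0.055 0.056 0.059 0.059 0.061 0.057 0.057 0.055
 0.062 0.059 0.055 0.054 0.059 0.056 0.054 0.063 0.056 0.058 0.061 0.059
 0.064 0.059 0.061 0.057]
 table z -0.0005519261716926383
flange scene0 0.060043644817626765 583
flange top0 0.05947761950899992 1596
```

The depth maps give a cover top 20 mm above the flange, so the gap is 15 mm, and the plate is level. Hole alignment agrees to about 0.3–0.4 mm in both cameras.

```bash
python3 - <<'E'
from h import *
from bench import r
st(r.get_obs());print(r.hand_in())
E
```

```text
t 13.9 p [ 0.4653 -0.1448  0.2662] yawx 1.2215 tiltz [ 0.0004 -0.0003] q [ 0.9   0.52 -0.9   2.07  0.57  0.81  0.88] F [ 0.43 -0.66 -2.08] w 0.0127
the job is handed in; nothing more can be done
None
```

The cover is held level over the open housing, about 15 mm clear, with its holes over the threaded holes. I handed the job in at 13.9 s; no verdict was reported.

- **First push:** I pushed the middle of the one-hole end squarely against the knock bar. The bar gave about 11 mm at about 4.3 N, and the wrist picture showed it square and centred.
- **Second push:** After a 90° turn I pushed the −y long side the same way. The bar gave about 10 mm at about 5 N.
- **Clearance and level:** Depth from the scene and top cameras puts the cover's top face 20 mm above the flange, so a 15 mm gap under the 5 mm plate. Tool tilt is under 0.1°. A plane fitted to the scene camera's depth came out tilted, because other points were mixed in. The top camera's fit is level.
- **Hole alignment:** In the last check the top camera showed hole0 and hole2 within about 0.2 mm of their threads, and the wrist camera showed hole0 within about 0.5 mm. hole1 was hidden by the arm, so its position is inferred from the other two. In the first look at the housing the two cameras disagreed by about 2 mm. That is within the stated calibration, and the final checks compare cover and housing in the same camera.
- **Jars and mill:** The flour jar, spice jar and pepper mill were not touched.

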